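# Fit a fresh cell in the electronic level

## Robot

A 7-joint arm with a two-finger parallel gripper is mounted at the origin on the work surface; the furniture and walls round the work are solid. World frame = base frame: x ahead of the robot, y to its left, z up, the work surface at z = 0. Lengths are in m, angles in rad, forces in N, time in s.
With the tool pointing down it reaches from about 0.425 to 0.95 m from the base axis. Payload 4.7 kg.
Tool frame: the origin (TCP) lies between the finger pads; the fingertips stand 17 mm ahead of it and the grasp point (between the pads) lies 2 mm behind it (robot.tip_reach is the z of the fingertips in the tool frame, in m); z points along the fingers, y is the line along which they close (so a half turn about z gives the same grasp; the last joint's range is limited). The gripper opens to 87 mm and grips with 3 to 60 N. Pads are 19 mm wide; open, the fingers measure 117 mm over their backs; the gripper's body (75 mm by 190 mm) begins 51 mm behind the grasp point.
Start: joints at [-1.295, 0.469, -0.049, 1.532, 0.024, 1.141, -0.082], TCP at [0.203, 0.644, 0.24] pointing down, gripper open.
Joint ranges: [-2.59, 2.59], [-0.33, 1.99], [-1.39, 1.29], [0.1, 2.45], [-1.04, 4.18], [0.21, 1.99], [-2.66, 2.66]. Speed limits (rad/s): [2.57, 2.57, 3.14, 3.14, 3.14, 3.14, 3.14].

## Interface

Orientations are given as a unit quaternion [w, x, y, z].
In Python, from rig import robot, camera, camera_params, models gives the robot as it stands.
- The arm moves only by the tool drive_tool, never from a script. Its argument "steps" is text: rows parted by semicolons, each of 7 numbers parted by spaces: the shift along the tool's x, y, z in cm, then the turn, a rotation vector about the tool's x, y, z in degrees, then the opening, from -1 (shut) to 1 (fully open). In form: tx ty tz wx wy wz gripper; .... A call has exactly 5 rows; each row shifts and turns the commanded pose from where the row before left it, along the tool's axes as they then stand; what a row does not reach is not made up. A row lasts 1/12 s, in which the tool goes at most 41.7 mm and 7.16 degrees, less where a joint would pass 70% of its speed; a pose out of reach is approached as far as the arm can. A call is refused whole if a number of a shift passes 4.17 or a number of a turn 7.16, either way. A call with a gripper value outside its range is refused whole. The fingers move at their own pace and stop on an object; "newtons" is the grip in N (left out, the last holds). Time passes only in rows, so rows that do not move let the fingers close, or fill a call up. It gives the time, the measured TCP pose, the force, the opening and the grip force at its end, in the units of the state.
- robot.read_state(): the state, without advancing time (a new reading comes with each control period).
- camera(name): name is "scene" or "top" or "wrist"; returns the picture (480x640x3 uint8, blue, green, red); there is no depth.
- camera_params(name): a dict with "K" (3x3 intrinsics, pixels), "rvec" (rotation vector, rad) and "tvec" (3), from world to camera coordinates, as OpenCV has them; the wrist camera has in their place "mount" (4x4, takes a point from camera to tool coordinates, whose origin is the TCP and whose axes are the flange's). Camera axes: x right, y down, z forward; pixel columns grow to the right and rows downward; lengths in m; the calibration is good to about 2 mm. A picture is of the moment at which its call begins: read the wrist's pose just before it. camera_params takes no time and is no camera call.
- robot.job_done(): hands the job in; it is judged then, once.
Trained networks look in the newest picture that a camera, given by its name, has taken for a name from the list of things; names that differ only in an ending like _2 or _b are one class to them, and where a whole thing is asked for, a point or a joint stands for the part that bears it (a point fixed in the world has none). Each returns a list of dicts, best first, with "p" (0 to 1); they miss things now and then, are a little off and sometimes report something else, mostly with a low value. They report only what shows in the picture. A call takes as long as a camera call.
- models.recognise(camera, thing): "box" ([centre column, centre row, width, height] as shares, 0 to 1, of the picture: columns of its width, rows of its height, round what is visible of it).
- models.landmark_of(camera, thing): "position" ([row, column] as shares, 0 to 1, of the picture: columns of its width, rows of its height: a listed point, or the origin of a listed thing).
The state is a dict: "time_s": time; "joint_positions": joint angles; "joint_vel": joint speeds; "effort": joint torques, N m; "ee_pos": TCP position; "tool_rot": TCP orientation; "wrist_force": force on the tool from outside, world axes, zero at the start; "wrist_torque": the same for the moment, N m; "finger_gap": finger opening in m; "grasp_force": force on a finger pad.
Only numpy, scipy, OpenCV 4.12 (cv2) and the standard library are available. Lean on these libraries where they do the work, as an engineer would, in place of code of your own. Each camera call takes 0.05 s, during which the arm holds its last target. There are 200 camera calls.

## Task

Fit the fresh cell, which lies in the white cradle, into the open battery bay of the precision level: flat end against the coil spring, press the spring back, then roll the button end down past the retaining lip until the cell lies fully home in its saddles with the button end caught under the lip. Do it with a light hand: feel the spring, do not drive it solid or force the cell against the carrier. Then slide the cover fully shut over the bay and leave the ceramic reference sphere alone.

Things in the scene. Friction and masses are not known exactly. Their poses are not given: they have to be found in the camera images.
- level: Precision electronic level, fixed, 243 mm long, 56 wide. Origin under the middle of its battery bay, on the work surface. x runs along it from spring end to button (lip) end and on to the deck with the parked cover; z up. End wall x -81 to -68 mm and deck x +52 to +162, both 50 high. Between x -52 and +39 the bay has no side walls: fingers beside the cell may go down to the steel sole, 10 mm high.
- bay_seat (a point): Nominal centre of the cell when home, 31 mm above the work surface; axes as the level's. Home: cell along x, button to +x, in two 8 mm long V saddles (x -29 and +26 mm from here, 25 wide, on a spine 20 wide, 18 high). The saddles, lip and spring belong to one black carrier whose screws sit in slots: it is fixed, but anywhere from 8 mm to -x to 5.5 mm to +x of nominal; no reading tells: see or feel it.
- bay_lip (a point): Nominal inner edge of the retaining lip (shifts with the carrier): 28 mm to +x of bay_seat, underside 46, top 49 mm above the work surface, 24 wide, 6 deep, on the button-end wall (face at +34). Home, the cell's body reaches 4.5 mm under it, so it passes only 4.5 mm or more back from home (spring 8.5 mm in); rolled down from a 20 to 35 degree tilt, only with the spring 11 to 13 mm in.
- bay_spring (a point): Nominal centre of the free face of the spring's contact disc (shifts with the carrier): 28.5 mm to -x of bay_seat, 31 mm above the work surface. The steel disc, 12 mm across, moves only along x and yields 0.7 N per mm to -x; the home cell presses it in 4 mm (3 N), it is solid (rigid) after 14 mm (10 N). The spring block behind it, x -57 to -46 mm from bay_seat, is 43 high.
- cell: The fresh cell, loose, about 95 g: grey cylinder, 26 mm diameter, 65 long, a steel button (10 mm diameter, 1.7 high) and white rim on one end, the other end flat. Origin at the centre of the 65 mm cylinder, x along it to the button. It starts level in a fixed white cradle, axis 25 mm above the work surface; beside its middle 36 mm there is free room down to the cradle's base plate, 5 mm high.
- cell_button (a point): Tip of the cell's button, on its axis, 34 mm from the cell's centre.
- cover (a joint): Sliding aluminium cover of the level: about 0 = parked on the deck (bay open, the cover's edge 53 mm to +x of the bay's middle), 0.112 m = shut over the bay (end stop). It slides along the level's -x with 1.5 N of friction and stays where it is left. 112 mm long, 60 wide, top 54 and underside 51 mm above the work surface. A cell that is not home blocks it.
- cover_tab (a point): Centre of the black push tab on the middle of the cover: 9 mm thick (along the level's x), 30 wide (along y), from 54 to 66 mm above the work surface. It moves with the cover; its x in the level's frame is +107.5 mm minus the cover's joint value.
- sphere: White ceramic reference sphere on a steel foot, loose, 93 mm tall, 44 x 50 mm, to the right of the level; origin under its foot. To be left alone.

How it is judged:
On the way:
1. the cell lies home in the carrier, button under the lip, while the cover is still open (x of cell in the frame of level between -0.011 and 0.0085 m and y of cell in the frame of level between -0.003 and 0.003 m and z of cell in the frame of level between 0.028 and 0.034 m and x of cell_button in the frame of level between 0.023 and 0.043 m and z of cell_button in the frame of level between 0.028 and 0.034 m and y of cell_button in the frame of level between -0.003 and 0.003 m and value of joint cover below 0.03 m), for 0.2 s.
At the end, for the whole second after the job is handed in: Cell at rest in the carrier, button towards the deck: centre from 11 mm before to 8.5 mm past bay_seat along x, centre and button tip within 3 mm of the bay's middle line and 28 to 34 mm above the level's underside (home is 31); cover within 6 mm of its shut stop (joint above 0.106) (x of cell in the frame of level between -0.011 and 0.0085 m and y of cell in the frame of level between -0.003 and 0.003 m and z of cell in the frame of level between 0.028 and 0.034 m and x of cell_button in the frame of level between 0.023 and 0.043 m and z of cell_button in the frame of level between 0.028 and 0.034 m and y of cell_button in the frame of level between -0.003 and 0.003 m and value of joint cover above 0.106 m and linear speed of cell below 0.01 m/s and contact force between the fingers and level below 0.1 N); the robot touches nothing.
It fails at once if the cell is forced: more than 28 N between the cell and the level with its carrier, spring and cover (contact force between cell and level above 28 N).
It fails at once if the reference sphere is moved more than 10 mm (distance of sphere from where it was at the start of the episode above 0.01 m).
It also fails if it takes over 64 s, if anything falls off the work surface, if the arm or the gripper's body presses on something with over 40 N, if the wrist force passes 120 N, or if a joint passes its speed limit or range.

## Working session

There is one attempt and no reset: what is moved stays moved. The work goes in short steps, Python scripts to look and compute and a tool call to move; the robot and the scene stay as the last step left them, time stands still between calls to the robot, and variables do not carry over. Pictures are saved under pics/ and viewed, at most 10 in all, crops included, and the job is handed in when it is done.

Besides the shell and the picture viewer there is one more tool, called after ">>>" by a JSON object that holds its "api" and its "payload". drive_tool: Moves the arm, as the interface text tells. Its arguments: {"type":"object","properties":{"steps":{"type":"string"},"newtons":{"type":"number"}},"required":["steps"]}

```bash
mkdir -p pics; ls; cat > h.py <<'E'
import numpy as np, cv2
from rig import robot, camera, camera_params, models
from scipy.spatial.transform import Rotation as R
def cam(name):
    p=camera_params(name); K=np.array(p["K"],float)
    if "mount" in p:
        s=robot.read_state(); q=s["tool_rot"]; M=np.eye(4); M[:3,:3]=R.from_quat([q[1],q[2],q[3],q[0]]).as_matrix(); M[:3,3]=s["ee_pos"]
        T=M@np.array(p["mount"]); return K,T[:3,:3],T[:3,3]
    Rm=cv2.Rodrigues(np.array(p["rvec"],float))[0]; t=np.array(p["tvec"],float).ravel()
    return K,Rm.T,-Rm.T@t
def px(c,u,v,z):
    K,Rw,o=c; d=Rw@np.linalg.inv(K)@[u,v,1]; return o+d*(z-o[2])/d[2]
def proj(c,P):
    K,Rw,o=c; q=K@(Rw.T@(np.array(P)-o)); return q[:2]/q[2]
E
python3 - <<'E'
from h import *
s=robot.read_state(); print(s["time_s"],s["ee_pos"],s["tool_rot"],s["finger_gap"])
Z={"level":0,"bay_seat":.031,"bay_lip":.046,"bay_spring":.031,"cell":.025,"cell_button":.025,"cover_tab":.06,"sphere":0}
for n in ["top","scene"]:
    c=cam(n); im=camera(n); cv2.imwrite(f"pics/{n}0.png",im)
    for k,z in Z.items():
        for r in models.landmark_of(n,k)[:2]:
            v,u=r["position"]; print(n,k,round(r["p"],2),round(u*640),round(v*480),px(c,u*640,v*480,z).round(4))
E
```

```text
pics
0.0 [0.20239341 0.64333689 0.23851003] [-1.09114937e-04  1.51786451e-01  9.88412816e-01 -9.82727460e-04] 0.08699242343045947
top level 0.71 324 228 [ 0.6262 -0.0395  0.    ]
top bay_seat 0.63 325 221 [ 0.6412 -0.0439  0.031 ]
top bay_lip 0.6 329 238 [ 0.5967 -0.0516  0.046 ]
top bay_spring 0.68 323 216 [ 0.6533 -0.0383  0.031 ]
top cell 0.55 207 285 [0.4807 0.2589 0.025 ]
top cell_button 0.66 194 286 [0.4799 0.2931 0.025 ]
top cover_tab 0.75 325 265 [ 0.5268 -0.0422  0.06  ]
top sphere 0.63 446 228 [ 0.6222 -0.3563  0.    ]
scene bay_seat 0.69 350 249 [ 0.6375 -0.0346  0.031 ]
scene bay_lip 0.97 333 247 [ 0.5997 -0.0353  0.046 ]
scene bay_spring 0.9 362 247 [ 0.6624 -0.0379  0.031 ]
scene cell 0.55 227 204 [0.4872 0.2517 0.025 ]
scene cell_button 0.7 220 199 [0.4816 0.2833 0.025 ]
scene cover_tab 0.58 299 251 [ 0.5267 -0.0387  0.06  ]
scene cover_tab 0.28 226 206 [0.4623 0.1812 0.06  ]
scene sphere 0.97 449 375 [ 0.6251 -0.3648  0.    ]
```

View pictures.

```bash
python3 - <<'E'
import cv2,numpy as np
a=cv2.imread("pics/top0.png");b=cv2.imread("pics/scene0.png")
a=cv2.resize(a[170:320,150:480],(800,364),interpolation=cv2.INTER_CUBIC)
cv2.imwrite("pics/c0.png",a)
E
```

```text
(no output)
```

View pics/c0.png

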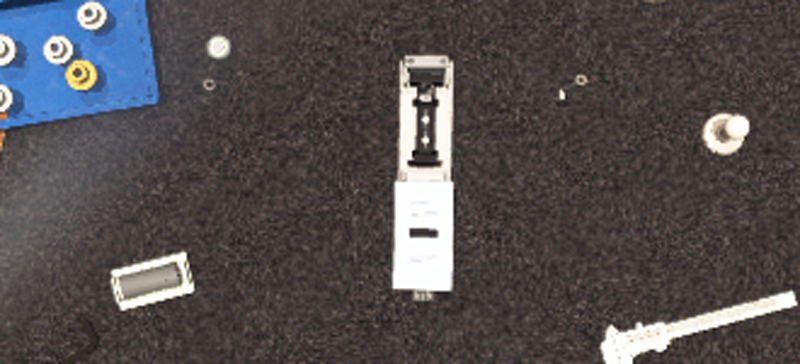

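View pics/scene0.png

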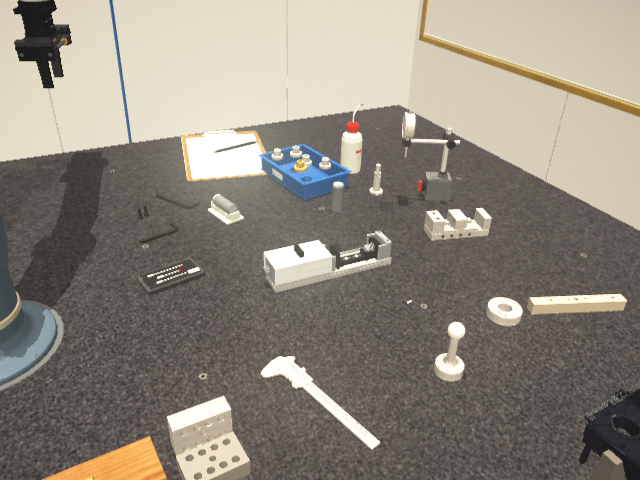

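```bash
cat >> h.py <<'E'
def rot(yaw,tilt=0):  # tool x toward yaw (deg), z down, tilt lifts tool x
    y=np.radians(yaw); x=np.array([np.cos(y),np.sin(y),0]); z=np.array([0,0,-1.]); return R.from_matrix(np.c_[x,np.cross(z,x),z])*R.from_euler("y",tilt,degrees=True)
def cur():
    s=robot.read_state(); q=s["tool_rot"]; return np.array(s["ee_pos"]),R.from_quat([q[1],q[2],q[3],q[0]])
def plan(n,p1,r1,g,p0=None,r0=None):
    if p0 is None: p0,r0=cur()
    w=(r0.inv()*r1).as_rotvec(degrees=True)/n; d=(np.array(p1)-p0)*100/n; r=r0; out=[]
    for i in range(n):
        t=r.inv().apply(d); out.append("%.2f %.2f %.2f %.2f %.2f %.2f %g"%(*t,*w,g)); r=r*R.from_rotvec(w,degrees=True)
    for i in range(0,n,5): print("; ".join(out[i:i+5]))
E
python3 - <<'E'
from h import *
print(camera_params("wrist")["mount"])
plan(15,[.483,.258,.16],rot(105),1)
E
```

```text
[[-1.03048011e-03 -9.67303931e-01 -2.53617908e-01  6.99265754e-02]
 [ 9.99999298e-01 -1.14500794e-03  3.03966313e-04  2.66494369e-05]
 [-5.84422329e-04 -2.53617417e-01  9.67304432e-01 -1.45454823e-01]
 [ 0.00000000e+00  0.00000000e+00  0.00000000e+00  1.00000000e+00]]
-2.56 -1.89 0.53 0.00 -0.00 3.84 1; -2.68 -1.72 0.53 0.00 -0.00 3.84 1; -2.79 -1.54 0.53 0.00 -0.00 3.84 1; -2.88 -1.35 0.53 0.00 -0.00 3.84 1; -2.97 -1.15 0.53 0.00 -0.00 3.84 1
-3.04 -0.95 0.53 0.00 -0.00 3.84 1; -3.09 -0.74 0.53 0.00 -0.00 3.84 1; -3.14 -0.53 0.53 0.00 -0.00 3.84 1; -3.16 -0.32 0.53 0.00 -0.00 3.84 1; -3.18 -0.11 0.53 0.00 -0.00 3.84 1
-3.18 0.10 0.53 0.00 -0.00 3.84 1; -3.16 0.31 0.53 0.00 -0.00 3.84 1; -3.14 0.53 0.53 0.00 -0.00 3.84 1; -3.09 0.73 0.53 0.00 -0.00 3.84 1; -3.04 0.94 0.53 0.00 -0.00 3.84 1
```

>>> {"api": "drive_tool", "payload": {"steps": "-2.56 -1.89 0.53 0 0 3.84 1; -2.68 -1.72 0.53 0 0 3.84 1; -2.79 -1.54 0.53 0 0 3.84 1; -2.88 -1.35 0.53 0 0 3.84 1; -2.97 -1.15 0.53 0 0 3.84 1"}}

```text
time_s: 1.32
ee_pos: [0.2968, 0.5139, 0.213]
tool_rot: [0.0, 0.316, 0.949, 0.0]
wrist_force: [0.0, 0.0, -0.5]
finger_gap: 0.0871
grasp_force: 0.0
```

>>> {"api": "drive_tool", "payload": {"steps": "-3.04 -0.95 0.53 0 0 3.84 1; -3.09 -0.74 0.53 0 0 3.84 1; -3.14 -0.53 0.53 0 0 3.84 1; -3.16 -0.32 0.53 0 0 3.84 1; -3.18 -0.11 0.53 0 0 3.84 1"}}

```text
time_s: 1.73
ee_pos: [0.3904, 0.3853, 0.1866]
tool_rot: [0.0, 0.47, 0.883, 0.0]
wrist_force: [-0.2, 0.5, 0.6]
finger_gap: 0.0873
grasp_force: 0.0
```

>>> {"api": "drive_tool", "payload": {"steps": "-3.18 0.10 0.53 0 0 3.84 1; -3.16 0.31 0.53 0 0 3.84 1; -3.14 0.53 0.53 0 0 3.84 1; -3.09 0.73 0.53 0 0 3.84 1; -3.04 0.94 0.53 0 0 3.84 1"}}

```text
time_s: 2.15
ee_pos: [0.4837, 0.2566, 0.1601]
tool_rot: [-0.0, 0.61, 0.792, 0.0]
wrist_force: [0.1, 0.9, -0.5]
finger_gap: 0.0868
grasp_force: 0.0
```

```bash
python3 - <<'E'
from h import *
print(cur()[0],cur()[1].as_matrix().round(3).tolist())
c=cam("wrist"); im=camera("wrist"); cv2.imwrite("pics/w1.png",im)
for k,z in {"cell":.025,"cell_button":.025}.items():
    for r in models.landmark_of("wrist",k)[:2]:
        v,u=r["position"]; print(k,round(r["p"],2),round(u*640),round(v*480),px(c,u*640,v*480,z).round(4))
print(robot.read_state()["time_s"])
E
```

```text
[0.48374447 0.25663864 0.1601194 ] [[-0.255, 0.967, 0.0], [0.967, 0.255, 0.001], [0.001, 0.001, -1.0]]
cell_button 0.78 313 202 [0.4715 0.2817 0.025 ]
2.3
```

View pics/w1.png

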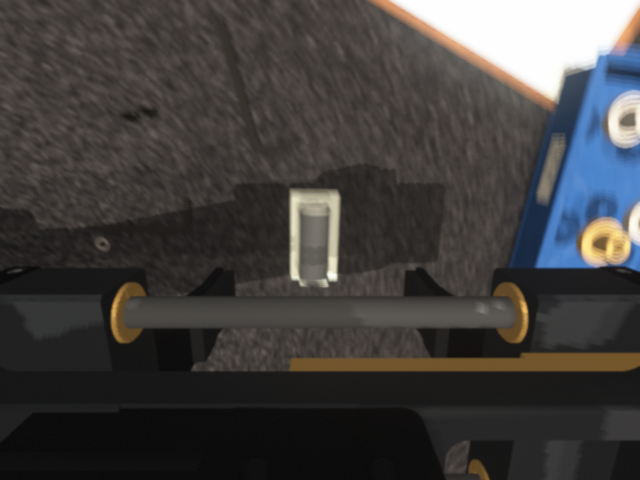

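```bash
python3 - <<'E'
from h import *
im=cv2.imread("pics/w1.png"); cv2.imwrite("pics/w1c.png",cv2.resize(im[180:292,270:360],(720,896)[::1],interpolation=cv2.INTER_CUBIC)[:, :] if 0 else cv2.resize(im[182:292,260:370],(600,600),interpolation=cv2.INTER_CUBIC))
c=cam("wrist"); p,r=cur()
def T(P): return (r.inv().apply(P-p)*1000).round(1)
for u,v,z in [(313,202,.025),(314,206,.038),(313,278,.038),(313,278,.025),(302,240,.025),(327,240,.025),(315,189,.03),(313,284,.03)]: print(u,v,z,px(c,u,v,z).round(4),T(px(c,u,v,z)))
E
```

```text
313 202 0.025 [0.4722 0.2794 0.025 ] [ 26.9  -5.7 134.9]
314 206 0.038 [0.4735 0.2784 0.038 ] [ 25.7  -4.7 121.9]
313 278 0.038 [0.4878 0.2189 0.038 ] [-35.6  -5.8 122. ]
313 278 0.025 [0.4889 0.2139 0.025 ] [-40.7  -6.1 135. ]
302 240 0.025 [0.4711 0.2452 0.025 ] [ -5.9 -15.3 134.9]
327 240 0.025 [0.4919 0.2506 0.025 ] [ -5.9   6.1 134.9]
315 189 0.03 [0.471  0.2908 0.03  ] [ 38.3  -3.9 129.9]
313 284 0.03 [0.4898 0.2104 0.03  ] [-44.3  -6.  130. ]
```

View pics/w1c.png

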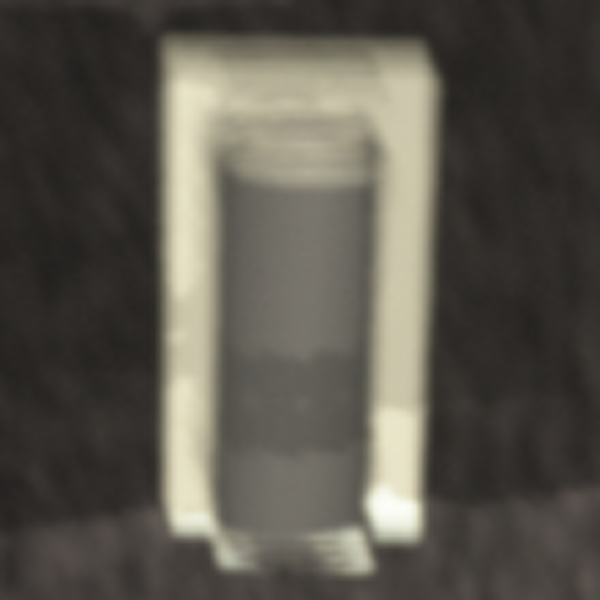

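>>> {"api": "drive_tool", "payload": {"steps": "-0.2 -0.26 2.6 0 0 0 1; -0.2 -0.26 3 0 0 0 1; 0 0 3 0 0 0 1; 0 0 3 0 0 0 1; 0 0 1.9 0 0 0 1", "newtons": 25}}

```text
time_s: 2.72
ee_pos: [0.477, 0.2537, 0.0227]
tool_rot: [-0.001, 0.608, 0.794, -0.001]
wrist_force: [0.6, 0.1, 0.1]
finger_gap: 0.0868
grasp_force: 0.0
```

>>> {"api": "drive_tool", "payload": {"steps": "0 0 0 0 0 0 1; 0 0 0 0 0 0 -1; 0 0 0 0 0 0 -1; 0 0 0 0 0 0 -1; 0 0 0 0 0 0 -1"}}

```text
time_s: 3.13
ee_pos: [0.4799, 0.2535, 0.0266]
tool_rot: [0.0, 0.609, 0.793, 0.002]
wrist_force: [0.6, -0.6, -0.7]
finger_gap: 0.0677
grasp_force: 0.0
```

>>> {"api": "drive_tool", "payload": {"steps": "0 0 0 0 0 0 -1; 0 0 0 0 0 0 -1; 0 0 0 0 0 0 -1; 0 0 0 0 0 0 -1; 0 0 0 0 0 0 -1"}}

```text
time_s: 3.55
ee_pos: [0.479, 0.2526, 0.0251]
tool_rot: [-0.0, 0.609, 0.793, 0.0]
wrist_force: [0.4, 0.0, 0.0]
finger_gap: 0.0347
grasp_force: 0.0
```

>>> {"api": "drive_tool", "payload": {"steps": "0 0 0 0 0 0 -1; 0 0 0 0 0 0 -1; 0 0 0 0 0 0 -1; 0 0 0 0 0 0 -1; 0 0 0 0 0 0 -1"}}

```text
time_s: 3.97
ee_pos: [0.479, 0.2526, 0.025]
tool_rot: [-0.0, 0.609, 0.793, -0.0]
wrist_force: [-0.4, -0.2, 0.6]
finger_gap: 0.0253
grasp_force: 24.9
```

>>> {"api": "drive_tool", "payload": {"steps": "0 0 -0.5 0 0 0 -1; 0 0 -2.5 0 0 0 -1; 0 0 -4 0 0 0 -1; 0 0 -4 0 0 0 -1; 0 0 -3 0 0 0 -1"}}

```text
time_s: 4.38
ee_pos: [0.4796, 0.2526, 0.1681]
tool_rot: [0.0, 0.609, 0.793, 0.001]
wrist_force: [0.8, 0.5, -0.9]
finger_gap: 0.0252
grasp_force: 24.9
```

```bash
python3 - <<'E'
from h import *
s=robot.read_state(); print(s["time_s"],s["wrist_force"],s["finger_gap"],s["grasp_force"],s["ee_pos"])
c=cam("wrist"); im=camera("wrist"); cv2.imwrite("pics/w2.png",im[140:320,220:420])
for k in ["cell","cell_button"]:
    for r in models.landmark_of("wrist",k)[:1]: print(k,r, px(c,r["position"][1]*640,r["position"][0]*480,s["ee_pos"][2]-.0))
print("shift plan"); plan(20,[.64,-.042,.15],rot(180),-1)
E
```

```text
4.3833 [ 0.79640369  0.53232931 -0.8753477 ] 0.025234788501723972 24.92225268160837 [0.47956272 0.25264739 0.16808607]
cell {'position': [0.6475, 0.4989], 'p': 0.72} [0.47998757 0.2485089  0.16808607]
cell_button {'position': [0.5006, 0.4922], 'p': 0.93} [0.46932579 0.28124527 0.16808607]
shift plan
-1.63 0.39 0.09 0.02 0.00 -3.75 -1; -1.66 0.28 0.09 0.02 0.00 -3.75 -1; -1.67 0.17 0.09 0.02 0.00 -3.75 -1; -1.68 0.06 0.09 0.02 0.00 -3.75 -1; -1.68 -0.05 0.09 0.02 0.00 -3.75 -1
-1.67 -0.16 0.09 0.02 0.00 -3.75 -1; -1.66 -0.26 0.09 0.02 0.00 -3.75 -1; -1.64 -0.37 0.09 0.02 0.00 -3.75 -1; -1.61 -0.48 0.09 0.02 0.00 -3.75 -1; -1.57 -0.58 0.09 0.02 0.00 -3.75 -1
-1.53 -0.69 0.09 0.02 0.00 -3.75 -1; -1.48 -0.78 0.09 0.02 0.00 -3.75 -1; -1.43 -0.88 0.09 0.02 0.00 -3.75 -1; -1.37 -0.97 0.09 0.02 0.00 -3.75 -1; -1.30 -1.06 0.09 0.02 0.00 -3.75 -1
-1.23 -1.14 0.09 0.02 0.00 -3.75 -1; -1.15 -1.22 0.09 0.02 0.00 -3.75 -1; -1.07 -1.29 0.09 0.02 0.00 -3.75 -1; -0.98 -1.36 0.09 0.02 0.00 -3.75 -1; -0.89 -1.42 0.09 0.02 0.00 -3.75 -1
```

```bash
python3 - <<'E'
from h import *
plan(15,[.70,-.042,.17],rot(180),-1)
E
```

```text
-2.28 0.91 -0.02 0.02 0.01 -5.00 -1; -2.35 0.71 -0.02 0.02 0.01 -5.00 -1; -2.40 0.50 -0.02 0.02 0.01 -5.00 -1; -2.44 0.29 -0.02 0.02 0.01 -5.00 -1; -2.45 0.07 -0.02 0.02 0.01 -5.00 -1
-2.45 -0.14 -0.02 0.02 0.01 -5.00 -1; -2.43 -0.36 -0.02 0.02 0.01 -5.00 -1; -2.39 -0.57 -0.02 0.02 0.01 -5.00 -1; -2.33 -0.77 -0.02 0.02 0.01 -5.00 -1; -2.25 -0.97 -0.02 0.02 0.01 -5.00 -1
-2.16 -1.16 -0.02 0.02 0.01 -5.00 -1; -2.05 -1.35 -0.02 0.02 0.01 -5.00 -1; -1.92 -1.52 -0.02 0.02 0.01 -5.00 -1; -1.78 -1.68 -0.02 0.02 0.01 -5.00 -1; -1.63 -1.83 -0.02 0.02 0.01 -5.00 -1
```

>>> {"api": "drive_tool", "payload": {"steps": "-2.28 0.91 0 0 0 -5 -1; -2.35 0.71 0 0 0 -5 -1; -2.4 0.5 0 0 0 -5 -1; -2.44 0.29 0 0 0 -5 -1; -2.45 0.07 0 0 0 -5 -1"}}

```text
time_s: 4.95
ee_pos: [0.5515, 0.1529, 0.163]
tool_rot: [-0.001, 0.421, 0.907, -0.001]
wrist_force: [0.3, -0.0, -1.4]
finger_gap: 0.0252
grasp_force: 24.9
```

>>> {"api": "drive_tool", "payload": {"steps": "-2.45 -0.14 0 0 0 -5 -1; -2.43 -0.36 0 0 0 -5 -1; -2.39 -0.57 0 0 0 -5 -1; -2.33 -0.77 0 0 0 -5 -1; -2.25 -0.97 0 0 0 -5 -1"}}

```text
time_s: 5.37
ee_pos: [0.6246, 0.0545, 0.1627]
tool_rot: [-0.002, 0.215, 0.977, -0.001]
wrist_force: [0.0, -0.3, -1.7]
finger_gap: 0.0251
grasp_force: 24.9
```

>>> {"api": "drive_tool", "payload": {"steps": "-2.16 -1.16 0 0 0 -5 -1; -2.05 -1.35 0 0 0 -5 -1; -1.92 -1.52 0 0 0 -5 -1; -1.78 -1.68 0 0 0 -5 -1; -1.63 -1.83 0 0 0 -5 -1"}}

```text
time_s: 5.78
ee_pos: [0.6977, -0.0436, 0.1623]
tool_rot: [-0.002, -0.002, 1.0, 0.0]
wrist_force: [0.1, 0.2, -0.7]
finger_gap: 0.025
grasp_force: 24.9
```

>>> {"api": "drive_tool", "payload": {"steps": "0 0 0 0 0 0 -1; 0 0 0 0 0 0 -1; 0 0 0 0 0 0 -1; 0 0 0 0 0 0 -1; 0 0 0 0 0 0 -1"}}

```text
time_s: 6.2
ee_pos: [0.6978, -0.0409, 0.1645]
tool_rot: [-0.001, -0.0, 1.0, 0.0]
wrist_force: [-0.7, 0.3, -0.7]
finger_gap: 0.0253
grasp_force: 24.9
```

```bash
python3 - <<'E'
from h import *
s=robot.read_state(); print(s["time_s"],s["wrist_force"],s["finger_gap"],s["grasp_force"],s["ee_pos"],cur()[1].as_matrix().round(3).tolist())
c=cam("wrist"); im=camera("wrist"); cv2.imwrite("pics/w3.png",im)
z0=s["ee_pos"][2]
for k,z in {"level":0,"bay_seat":.031,"bay_lip":.046,"bay_spring":.031,"cover_tab":.06,"cell":z0,"cell_button":z0}.items():
    for r in models.landmark_of("wrist",k)[:1]: v,u=r["position"]; print(k,round(r["p"],2),round(u*640),round(v*480),px(c,u*640,v*480,z).round(4))
E
```

```text
6.2 [-0.7219836   0.27836238 -0.65181071] 0.025301422730630317 24.92396786248719 [ 0.6978351  -0.04094574  0.1644755 ] [[-1.0, -0.001, -0.001], [-0.001, 1.0, 0.001], [0.001, 0.001, -1.0]]
level 0.6 316 152 [ 0.6302 -0.0429  0.    ]
bay_seat 0.72 317 149 [ 0.628  -0.0421  0.031 ]
bay_lip 0.58 318 113 [ 0.6023 -0.0409  0.046 ]
bay_spring 0.89 319 186 [ 0.6575 -0.0404  0.031 ]
cell 0.71 317 307 [ 0.6996 -0.0416  0.1645]
cell_button 0.74 319 238 [ 0.6664 -0.0405  0.1645]
```

View pics/w3.png

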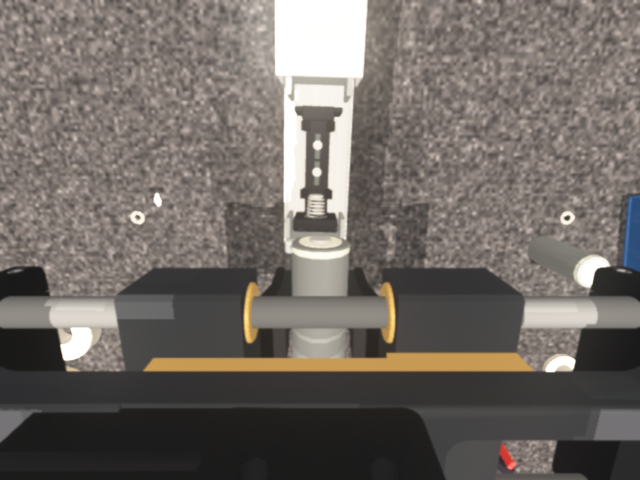

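```bash
python3 - <<'E'
import cv2
im=cv2.imread("pics/w3.png")[70:255,260:375]
im=cv2.convertScaleAbs(im,alpha=1.0)
im=(255*(im/255.)**.7).astype("uint8")
im=cv2.rotate(im,cv2.ROTATE_90_CLOCKWISE)
cv2.imwrite("pics/w3c.png",cv2.resize(im,(800,497),interpolation=cv2.INTER_CUBIC))
E
```

```text
(no output)
```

View pics/w3c.png

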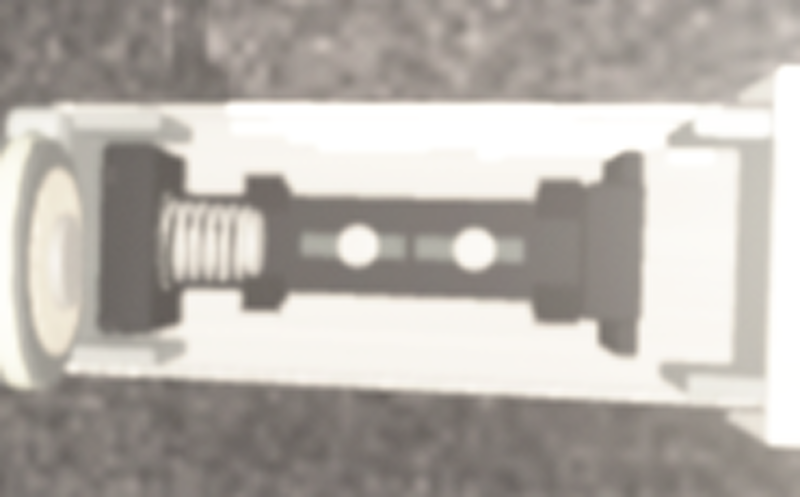

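```bash
python3 - <<'E'
from h import *
c=cam("wrist"); 
def q(x,y,z,n): 
    P=px(c,260+y/4.32,254-x*.23125,z); print(n,P.round(4))
q(582,252,.049,"lip inner +28"); q(602,252,.049,"wall +34"); q(642,252,.049,"wall outer"); q(152,240,.043,"block front top -46");q(185,240,.043,"block alt")
q(265,240,.037,"disc -28.5"); q(775,255,.054,"cover edge +53"); q(775,68,.054,"cov L"); q(775,443,.054,"cov R")
q(230,104,.01,"sole L near spring");q(230,378,.01,"sole R near spring");q(700,104,.01,"sole L"); q(700,402,.01,"sole R")
q(358,245,.02,"screw1");q(475,249,.02,"screw2")
q(300,245,.018,"slot");q(407,245,.018,"slot");q(415,248,.018,"slot");q(525,250,.018,"slot");q(740,250,.05,"deck?+52")
for z in (.1645,.1625): q(75,240,z,"button"); q(10,240,z,"")
E
```

```text
lip inner +28 [ 0.6078 -0.0425  0.049 ]
wall +34 [ 0.6046 -0.0425  0.049 ]
wall outer [ 0.5983 -0.0425  0.049 ]
block front top -46 [ 0.6832 -0.045   0.043 ]
block alt [ 0.6769 -0.045   0.043 ]
disc -28.5 [ 0.6629 -0.0449  0.037 ]
cover edge +53 [ 0.5788 -0.042   0.054 ]
cov L [ 0.5787 -0.0721  0.054 ]
cov R [ 0.5788 -0.0117  0.054 ]
sole L near spring [ 0.6734 -0.0733  0.01  ]
sole R near spring [ 0.6735 -0.0167  0.01  ]
sole L [ 0.5833 -0.0708  0.01  ]
sole R [ 0.5834 -0.0139  0.01  ]
screw1 [ 0.6469 -0.0441  0.02  ]
screw2 [ 0.6249 -0.0432  0.02  ]
slot [ 0.6583 -0.0441  0.018 ]
slot [ 0.6376 -0.044   0.018 ]
slot [ 0.6361 -0.0434  0.018 ]
slot [ 0.6156 -0.043   0.018 ]
deck?+52 [ 0.5833 -0.0428  0.05  ]
button [ 0.6665 -0.0438  0.1645]
 [ 0.6735 -0.0438  0.1645]
button [ 0.667  -0.0438  0.1625]
 [ 0.6741 -0.0438  0.1625]
```

```bash
cat >> h.py <<'E'
S=np.array([.6355,-.0437]); YAW=178.4; OFF=.0353
def tgt(flat,fz,th):
    t=np.radians(th); y=np.radians(YAW); l=np.array([np.cos(y),np.sin(y)])
    return np.r_[S+l*(flat/1000+OFF*np.cos(t)), fz/1000+OFF*np.sin(t)], rot(YAW,th)
def flat():
    p,r=cur(); e=p-OFF*r.apply([1,0,0]); y=np.radians(YAW); l=np.array([np.cos(y),np.sin(y)]); d=e[:2]-S
    tx=r.apply([1,0,0]); f=np.array(robot.read_state()["wrist_force"])
    print("flat x %.2f y %.2f z %.2f tilt %.2f F along lx %.2f y %.2f z %.2f"%(d@l*1000,(l[0]*d[1]-l[1]*d[0])*1000,e[2]*1000,np.degrees(np.arcsin(tx[2])),f[:2]@l,f[1],f[2]), "t",robot.read_state()["time_s"])
E
python3 - <<'E'
from h import *
a=tgt(-18,80,28); print(a[0]); plan(10,*a,-1); b=tgt(-18,32.5,28); plan(5,*b,-1,*a)
E
```

```text
[ 0.62233708 -0.04333233  0.09657235]
0.76 -0.01 0.69 -0.04 2.80 0.15 -1; 0.73 -0.01 0.72 -0.04 2.80 0.15 -1; 0.69 -0.01 0.76 -0.04 2.80 0.15 -1; 0.65 -0.02 0.79 -0.04 2.80 0.15 -1; 0.61 -0.02 0.82 -0.04 2.80 0.15 -1
0.57 -0.02 0.85 -0.04 2.80 0.15 -1; 0.53 -0.02 0.88 -0.04 2.80 0.15 -1; 0.49 -0.02 0.90 -0.04 2.80 0.15 -1; 0.44 -0.03 0.92 -0.04 2.80 0.15 -1; 0.40 -0.03 0.94 -0.04 2.80 0.15 -1
-0.45 -0.00 0.84 0.00 0.00 0.00 -1; -0.45 -0.00 0.84 0.00 0.00 0.00 -1; -0.45 -0.00 0.84 0.00 0.00 0.00 -1; -0.45 -0.00 0.84 0.00 0.00 0.00 -1; -0.45 -0.00 0.84 0.00 0.00 0.00 -1
```

>>> {"api": "drive_tool", "payload": {"steps": "0.76 -0.01 0.69 -0.04 2.8 0.15 -1; 0.73 -0.01 0.72 -0.04 2.8 0.15 -1; 0.69 -0.01 0.76 -0.04 2.8 0.15 -1; 0.65 -0.02 0.79 -0.04 2.8 0.15 -1; 0.61 -0.02 0.82 -0.04 2.8 0.15 -1", "newtons": 45}}

```text
time_s: 7.02
ee_pos: [0.6604, -0.0431, 0.1307]
tool_rot: [-0.123, 0.007, 0.992, 0.002]
wrist_force: [0.9, -0.1, -1.0]
finger_gap: 0.0249
grasp_force: 44.9
```

>>> {"api": "drive_tool", "payload": {"steps": "0.57 -0.02 0.85 -0.04 2.8 0.15 -1; 0.53 -0.02 0.88 -0.04 2.8 0.15 -1; 0.49 -0.02 0.9 -0.04 2.8 0.15 -1; 0.44 -0.03 0.92 -0.04 2.8 0.15 -1; 0.4 -0.03 0.94 -0.04 2.8 0.15 -1"}}

```text
time_s: 7.43
ee_pos: [0.6225, -0.0435, 0.0963]
tool_rot: [-0.242, 0.014, 0.97, 0.004]
wrist_force: [-0.2, 0.4, -1.9]
finger_gap: 0.0248
grasp_force: 44.9
```

>>> {"api": "drive_tool", "payload": {"steps": "0 0 0 0 0 0 -1; 0 0 0 0 0 0 -1; 0 0 0 0 0 0 -1; 0 0 0 0 0 0 -1; 0 0 0 0 0 0 -1"}}

```text
time_s: 7.85
ee_pos: [0.623, -0.0435, 0.0974]
tool_rot: [-0.241, 0.013, 0.97, 0.004]
wrist_force: [0.2, 0.4, -1.1]
finger_gap: 0.0247
grasp_force: 44.9
```

```bash
python3 - <<'E'
from h import *
flat(); c=cam("wrist"); im=camera("wrist"); cv2.imwrite("pics/w4.png",im); flat()
p,r=cur(); print(robot.read_state()["grasp_force"])
for k,P in {"but":[.0312,0,0],"cell":[-.0028,0,0]}.items(): print(k,"expected px",proj(c,p+r.apply(P)))
for k in ["cell","cell_button","bay_lip","cover_tab"]:
    for q in models.landmark_of("wrist",k)[:1]: v,u=q["position"]; print(k,round(q["p"],2),u*640,v*480, px(c,u*640,v*480,.049))
b=tgt(-18,32.5,28); plan(5,*b,-1)
E
```

```text
flat x -18.69 y 0.14 z 80.93 tilt 27.87 F along lx -0.20 y 0.43 z -1.07 t 7.85
flat x -18.53 y 0.14 z 80.79 tilt 27.89 F along lx -0.34 y -0.55 z -1.74 t 7.9
44.88667099736631
but expected px [318.18403099 238.87732187]
cell expected px [318.28125841 308.87194915]
cell 0.91 320.31999999999994 309.12 [ 0.62443557 -0.04236328  0.049     ]
cell_button 0.87 317.376 238.608 [ 0.58060677 -0.04292651  0.049     ]
cover_tab 0.64 320.31999999999994 148.512 [ 0.51811033 -0.03919515  0.049     ]
-0.44 0.00 0.84 0.01 0.01 0.00 -1; -0.44 0.00 0.84 0.01 0.01 0.00 -1; -0.44 0.00 0.84 0.01 0.01 0.00 -1; -0.44 0.00 0.84 0.01 0.01 0.00 -1; -0.44 0.00 0.84 0.01 0.01 0.00 -1
```

View pics/w4.png

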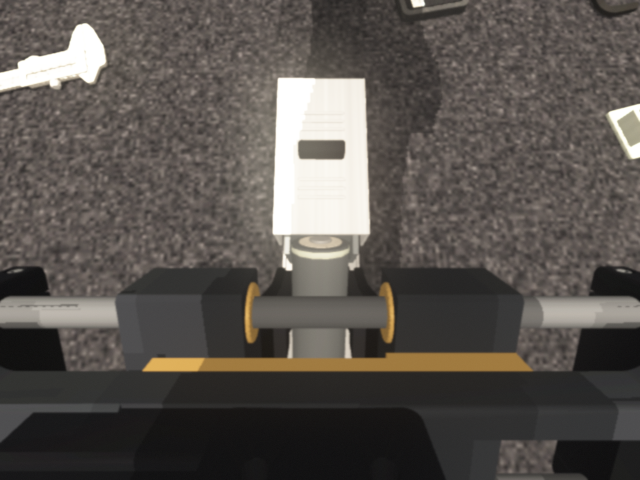

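>>> {"api": "drive_tool", "payload": {"steps": "-0.44 0 0.84 0 0 0 -1; -0.44 0 0.84 0 0 0 -1; -0.44 0 0.84 0 0 0 -1; -0.44 0 0.84 0 0 0 -1; -0.44 0 0.84 0 0 0 -1"}}

```text
time_s: 8.52
ee_pos: [0.6221, -0.0429, 0.0499]
tool_rot: [-0.243, 0.013, 0.97, 0.004]
wrist_force: [0.1, 0.0, 21.5]
finger_gap: 0.0247
grasp_force: 45.1
```

>>> {"api": "drive_tool", "payload": {"steps": "0 0 0 0 0 0 -1; 0 0 0 0 0 0 -1; 0 0 0 0 0 0 -1; 0 0 0 0 0 0 -1; 0 0 0 0 0 0 -1"}}

```text
time_s: 8.93
ee_pos: [0.6228, -0.0431, 0.0496]
tool_rot: [-0.242, 0.013, 0.97, 0.004]
wrist_force: [0.9, 0.9, 5.6]
finger_gap: 0.0251
grasp_force: 45.0
```

```bash
python3 - <<'E'
from h import *
flat()
b=tgt(-26,32.5,28); plan(5,*b,-1)
E
```

```text
flat x -18.45 y -0.25 z 33.06 tilt 27.96 F along lx -0.89 y 0.88 z 5.65 t 8.9333
-0.14 -0.00 -0.06 0.01 0.01 0.01 -1; -0.14 -0.00 -0.06 0.01 0.01 0.01 -1; -0.14 -0.00 -0.06 0.01 0.01 0.01 -1; -0.14 -0.00 -0.06 0.01 0.01 0.01 -1; -0.14 -0.00 -0.06 0.01 0.01 0.01 -1
```

>>> {"api": "drive_tool", "payload": {"steps": "0.14 0 -0.26 0 0 0 -1; 0 0 0 0 0 0 -1; -0.26 0 -0.14 0 0 0 -1; 0 0 0 0 0 0 -1; 0 0 0 0 0 0 -1"}}

```text
time_s: 9.35
ee_pos: [0.6249, -0.0436, 0.0513]
tool_rot: [-0.242, 0.014, 0.97, 0.004]
wrist_force: [0.2, -0.8, -1.2]
finger_gap: 0.0249
grasp_force: 45.0
```

```bash
python3 - <<'E'
from h import *
flat(); c=cam("wrist"); im=camera("wrist"); cv2.imwrite("pics/w5.png",im); p,r=cur()
a=cv2.imread("pics/w4.png")[225:285,280:360]; b=im[225:285,280:360]
o=np.hstack([a,b]); cv2.imwrite("pics/w5c.png",cv2.resize(o,(800,300),interpolation=cv2.INTER_CUBIC))
for k in ["cell","cell_button"]:
    for q in models.landmark_of("wrist",k)[:1]: v,u=q["position"]; print(k,round(q["p"],2),u*640,v*480)
flat()
E
```

```text
flat x -20.55 y 0.21 z 34.74 tilt 28.05 F along lx -0.26 y -0.77 z -1.21 t 9.35
cell 0.64 315.584 310.512
cell_button 0.56 320.192 238.608
flat x -20.56 y 0.20 z 35.07 tilt 28.03 F along lx 0.79 y -0.33 z -0.20 t 9.5
```

View pics/w5c.png

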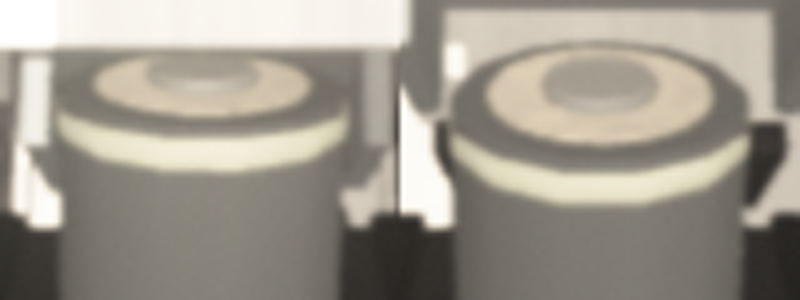

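```bash
python3 - <<'E'
from h import *
p,r=cur(); c=cam("wrist")
for d in (-5,0,4,6,7,8,9,10,12):
    Q=R.from_euler("y",d,degrees=True); g=np.array([0,0,-.002]); t=np.linspace(0,2*np.pi,40)
    def pr(x,rad): 
        P=np.c_[np.full(40,x),rad*np.cos(t),rad*np.sin(t)]; P=Q.apply(P-g)+g; return np.array([proj(c,p+r.apply(a)) for a in P])
    e=pr(.0297,.0098); f=pr(.0297,.013); 
    print(d,"aspect",round(np.ptp(e[:,1])/np.ptp(e[:,0]),3),"beige w",np.ptp(e[:,0]).round(1),"rows",e[:,1].min().round(1),e[:,1].max().round(1),"outer",f[:,1].min().round(1),f[:,1].max().round(1),np.ptp(f[:,0]).round(1))
print("seen left beige rows",225+50/5,225+117/5,"right",225+47/5,225+145/5,"outer right",225+38/5, 225+172/5)
E
```

```text
-5 aspect 0.18 beige w 43.4 rows 237.8 245.6 outer 236.7 247.1 57.6
0 aspect 0.268 beige w 44.1 rows 236.9 248.7 outer 235.2 250.9 58.6
4 aspect 0.338 beige w 44.7 rows 236.4 251.5 outer 234.3 254.4 59.4
6 aspect 0.372 beige w 45.0 rows 236.3 253.1 outer 234.0 256.3 59.8
7 aspect 0.39 beige w 45.2 rows 236.3 253.9 outer 233.8 257.3 60.0
8 aspect 0.407 beige w 45.3 rows 236.3 254.8 outer 233.7 258.3 60.2
9 aspect 0.424 beige w 45.5 rows 236.4 255.6 outer 233.6 259.3 60.4
10 aspect 0.441 beige w 45.6 rows 236.4 256.5 outer 233.6 260.3 60.6
12 aspect 0.474 beige w 45.9 rows 236.6 258.4 outer 233.5 262.5 61.0
seen left beige rows 235.0 248.4 right 234.4 254.0 outer right 232.6 259.4
```

```bash
cat >> h.py <<'E'
DEL=7.; F=np.array([-.0348,0,.0043])
def L(): y=np.radians(YAW); return np.array([np.cos(y),np.sin(y)])
def tgt(f,fz,th):
    r=rot(YAW,th-DEL); return np.r_[S+L()*f/1000,fz/1000]-r.apply(F), r
def flat():
    s=robot.read_state(); p,r=cur(); e=p+r.apply(F); d=e[:2]-S; l=L(); w=np.array(s["wrist_force"])
    print("flat x %.2f y %.2f z %.2f cell tilt %.2f F lx %.2f y %.2f z %.2f"%(d@l*1000,(l[0]*d[1]-l[1]*d[0])*1000,e[2]*1000,np.degrees(np.arcsin(r.apply([1,0,0])[2]))+DEL,w[:2]@l,w[1],w[2]),"t",s["time_s"])
def seq(g,*way):  # way: (n,f,fz,th) from a given start
    p,r=tgt(*way[0][1:])
    for n,*q in way[1:]:
        a=tgt(*q); plan(n,*a,g,p,r); p,r=a
E
python3 - <<'E'
from h import *
flat(); a=tgt(-22,38,30); plan(5,*a,-1); seq(-1,(0,-22,38,30),(5,-28,37,30),(5,-32,36.5,30),(5,-36,36,30))
E
```

```text
flat x -18.10 y 0.19 z 31.51 cell tilt 35.03 F lx 0.79 y -0.33 z -0.20 t 9.5
-0.00 0.00 -0.09 0.00 -1.01 0.00 -1; -0.00 0.00 -0.09 0.00 -1.01 0.00 -1; -0.01 0.00 -0.09 0.00 -1.01 0.00 -1; -0.01 0.00 -0.09 0.00 -1.01 0.00 -1; -0.01 0.00 -0.09 0.00 -1.01 0.00 -1
-0.12 -0.00 -0.03 0.00 0.00 0.00 -1; -0.12 -0.00 -0.03 0.00 0.00 0.00 -1; -0.12 -0.00 -0.03 0.00 0.00 0.00 -1; -0.12 -0.00 -0.03 0.00 0.00 0.00 -1; -0.12 -0.00 -0.03 0.00 0.00 0.00 -1
-0.08 0.00 -0.02 0.00 0.00 0.00 -1; -0.08 0.00 -0.02 0.00 0.00 0.00 -1; -0.08 0.00 -0.02 0.00 0.00 0.00 -1; -0.08 0.00 -0.02 0.00 0.00 0.00 -1; -0.08 0.00 -0.02 0.00 0.00 0.00 -1
-0.08 -0.00 -0.02 0.00 0.00 0.00 -1; -0.08 -0.00 -0.02 0.00 0.00 0.00 -1; -0.08 -0.00 -0.02 0.00 0.00 0.00 -1; -0.08 -0.00 -0.02 0.00 0.00 0.00 -1; -0.08 -0.00 -0.02 0.00 0.00 0.00 -1
```

>>> {"api": "drive_tool", "payload": {"steps": "0 0 -0.09 0 -1 0 -1; 0 0 -0.09 0 -1 0 -1; -0.01 0 -0.09 0 -1 0 -1; -0.01 0 -0.09 0 -1 0 -1; -0.01 0 -0.09 0 -1 0 -1"}}

```text
time_s: 9.92
ee_pos: [0.6274, -0.0436, 0.0563]
tool_rot: [-0.198, 0.014, 0.98, 0.003]
wrist_force: [-0.0, 0.4, -0.2]
finger_gap: 0.0248
grasp_force: 45.0
```

>>> {"api": "drive_tool", "payload": {"steps": "-0.12 0 -0.03 0 0 0 -1; -0.12 0 -0.03 0 0 0 -1; -0.12 0 -0.03 0 0 0 -1; 0 0 0 0 0 0 -1; 0 0 0 0 0 0 -1"}}

```text
time_s: 10.33
ee_pos: [0.6311, -0.0437, 0.055]
tool_rot: [-0.2, 0.014, 0.98, 0.003]
wrist_force: [0.4, 0.0, -0.9]
finger_gap: 0.0247
grasp_force: 45.0
```

```bash
python3 -c "
from h import *
flat()"
```

```text
flat x -25.91 y 0.10 z 37.44 cell tilt 30.02 F lx -0.39 y 0.04 z -0.93 t 10.3333
```

>>> {"api": "drive_tool", "payload": {"steps": "-0.12 0 -0.03 0 0 0 -1; -0.12 0 -0.03 0 0 0 -1; 0 0 0 0 0 0 -1; 0 0 0 0 0 0 -1; 0 0 0 0 0 0 -1"}}

```text
time_s: 10.75
ee_pos: [0.6334, -0.0438, 0.0549]
tool_rot: [-0.199, 0.014, 0.98, 0.003]
wrist_force: [0.9, 0.4, -0.8]
finger_gap: 0.0247
grasp_force: 45.0
```

```bash
python3 -c "
from h import *
flat()"
```

```text
flat x -28.24 y 0.12 z 37.32 cell tilt 30.01 F lx -0.84 y 0.41 z -0.80 t 10.75
```

>>> {"api": "drive_tool", "payload": {"steps": "-0.08 0 -0.02 0 0 0 -1; -0.08 0 -0.02 0 0 0 -1; 0 0 0 0 0 0 -1; 0 0 0 0 0 0 -1; 0 0 0 0 0 0 -1"}}

```text
time_s: 11.17
ee_pos: [0.635, -0.0438, 0.0547]
tool_rot: [-0.199, 0.014, 0.98, 0.003]
wrist_force: [-0.2, 0.2, -1.7]
finger_gap: 0.0246
grasp_force: 45.0
```

```bash
python3 -c "
from h import *
flat()"
```

```text
flat x -29.88 y 0.11 z 37.13 cell tilt 30.01 F lx 0.18 y 0.23 z -1.74 t 11.1667
```

>>> {"api": "drive_tool", "payload": {"steps": "-0.08 0 -0.02 0 0 0 -1; -0.08 0 -0.02 0 0 0 -1; 0 0 0 0 0 0 -1; 0 0 0 0 0 0 -1; 0 0 0 0 0 0 -1"}}

```text
time_s: 11.58
ee_pos: [0.6366, -0.0439, 0.0544]
tool_rot: [-0.199, 0.014, 0.98, 0.003]
wrist_force: [-1.3, -0.2, -1.2]
finger_gap: 0.0249
grasp_force: 45.0
```

```bash
python3 -c "
from h import *
flat()"
```

```text
flat x -31.44 y 0.12 z 36.87 cell tilt 30.02 F lx 1.27 y -0.21 z -1.25 t 11.5833
```

>>> {"api": "drive_tool", "payload": {"steps": "-0.05 0 0.12 0 0 0 -1; -0.05 0 0.12 0 0 0 -1; -0.05 0 0.12 0 0 0 -1; 0 0 0 0 0 0 -1; 0 0 0 0 0 0 -1"}}

```text
time_s: 12.0
ee_pos: [0.6364, -0.0439, 0.0506]
tool_rot: [-0.2, 0.014, 0.98, 0.003]
wrist_force: [-1.0, 0.1, 2.6]
finger_gap: 0.0248
grasp_force: 45.0
```

```bash
python3 -c "
from h import *
flat()"
```

```text
flat x -31.26 y 0.15 z 33.01 cell tilt 30.04 F lx 0.96 y 0.11 z 2.57 t 12.0
```

>>> {"api": "drive_tool", "payload": {"steps": "-0.09 0 -0.04 0 0 0 -1; -0.09 0 -0.04 0 0 0 -1; 0 0 0 0 0 0 -1; 0 0 0 0 0 0 -1; 0 0 0 0 0 0 -1"}}

```text
time_s: 12.42
ee_pos: [0.6384, -0.0439, 0.0505]
tool_rot: [-0.2, 0.014, 0.98, 0.003]
wrist_force: [-2.8, -0.5, 1.4]
finger_gap: 0.0248
grasp_force: 45.0
```

```bash
python3 -c "
from h import *
flat()"
```

```text
flat x -33.24 y 0.14 z 32.96 cell tilt 30.04 F lx 2.82 y -0.51 z 1.41 t 12.4167
```

>>> {"api": "drive_tool", "payload": {"steps": "-0.09 0 -0.04 0 0 0 -1; -0.09 0 -0.04 0 0 0 -1; 0 0 0 0 0 0 -1; 0 0 0 0 0 0 -1; 0 0 0 0 0 0 -1"}}

```text
time_s: 12.83
ee_pos: [0.6404, -0.044, 0.0506]
tool_rot: [-0.2, 0.014, 0.98, 0.003]
wrist_force: [-4.2, 0.5, 3.8]
finger_gap: 0.0248
grasp_force: 45.0
```

```bash
python3 -c "
from h import *
flat()"
```

```text
flat x -35.20 y 0.15 z 33.01 cell tilt 30.04 F lx 4.23 y 0.45 z 3.81 t 12.8333
```

```bash
cat >> h.py <<'E'
def feel(n=10,save=None):
    f=[]
    for i in range(n): im=camera("wrist"); f.append(robot.read_state()["wrist_force"])
    if save: cv2.imwrite(save,im)
    f=np.array(f); m=f.mean(0); print("F lx %.2f z %.2f  sd %.2f"%(m[:2]@L(),m[2],f[:,0].std()),"torque",np.round(robot.read_state()["wrist_torque"],2)); flat()
E
python3 -c "
from h import *
feel(8,'pics/w6.png')"
```

```text
F lx 4.25 z 2.75  sd 0.21 torque [0.  0.6 0. ]
flat x -35.36 y 0.14 z 33.00 cell tilt 30.02 F lx 4.06 y 0.37 z 1.84 t 13.2333
```

>>> {"api": "drive_tool", "payload": {"steps": "-0.09 0 -0.04 0 0 0 -1; 0 0 0 0 0 0 -1; 0 0 0 0 0 0 -1; 0 0 0 0 0 0 -1; 0 0 0 0 0 0 -1"}}

```text
time_s: 13.65
ee_pos: [0.6415, -0.044, 0.0506]
tool_rot: [-0.199, 0.014, 0.98, 0.003]
wrist_force: [-4.6, 0.6, 2.3]
finger_gap: 0.0252
grasp_force: 45.0
```

```bash
python3 -c "
from h import *
feel(6)
im=cv2.imread('pics/w6.png')[170:285,260:380]
cv2.imwrite('pics/w6c.png',cv2.resize(im,(626,600),interpolation=cv2.INTER_CUBIC))"
```

```text
F lx 5.14 z 2.93  sd 0.29 torque [0.06 0.73 0.01]
flat x -36.39 y 0.18 z 33.04 cell tilt 30.01 F lx 5.69 y 0.41 z 2.96 t 13.95
```

View pics/w6c.png

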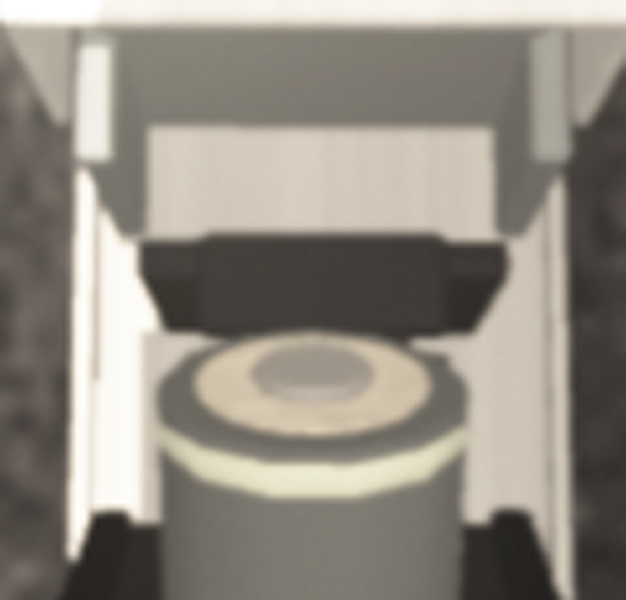

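```bash
python3 - <<'E'
from h import *
c=cam("wrist"); c=(c[0],c[1],c[2]+np.r_[L()*.00105,0])
for n,x,y,z in [("outer top",320,237,.049),("wing face top",180,275,.049),("lip inner top",320,332,.049),("lip inner bot",420,338,.046),("cover edge",320,25,.054),("deck edge",320,127,.010),("deck wall top",320,30,.05)]:
    P=px(c,260+x*.1917,170+y*.1917,z); print(n,"lx",((P[:2]-S)@L()*1000).round(2),P.round(4))
E
```

```text
outer top lx 37.4 [ 0.5982 -0.0413  0.049 ]
wing face top lx 33.78 [ 0.6014 -0.0545  0.049 ]
lip inner top lx 28.37 [ 0.6072 -0.0416  0.049 ]
lip inner bot lx 28.26 [ 0.6076 -0.0321  0.046 ]
cover edge lx 56.37 [ 0.5792 -0.0408  0.054 ]
deck edge lx 58.92 [ 0.5766 -0.0404  0.01  ]
deck wall top lx 57.24 [ 0.5783 -0.0407  0.05  ]
```

>>> {"api": "drive_tool", "payload": {"steps": "-0.09 0 -0.04 0 0 0 -1; -0.09 0 -0.04 0 0 0 -1; 0 0 0 0 0 0 -1; 0 0 0 0 0 0 -1; 0 0 0 0 0 0 -1"}}

```text
time_s: 14.37
ee_pos: [0.643, -0.0441, 0.0506]
tool_rot: [-0.2, 0.014, 0.98, 0.003]
wrist_force: [-5.2, 0.2, 2.5]
finger_gap: 0.025
grasp_force: 45.0
```

```bash
python3 -c "
from h import *
feel(6)"
```

```text
F lx 5.74 z 3.02  sd 0.35 torque [-0.    0.92  0.02]
flat x -37.85 y 0.13 z 33.01 cell tilt 30.08 F lx 5.79 y 0.21 z 3.86 t 14.6667
```

>>> {"api": "drive_tool", "payload": {"steps": "-0.09 0 -0.04 0 0 0 -1; 0 0 0 0 0 0 -1; 0 0 0 0 0 0 -1; 0 0 0 0 0 0 -1; 0 0 0 0 0 0 -1"}}

```text
time_s: 15.08
ee_pos: [0.6438, -0.0441, 0.0506]
tool_rot: [-0.2, 0.014, 0.98, 0.003]
wrist_force: [-7.0, 0.2, 3.0]
finger_gap: 0.0248
grasp_force: 45.0
```

```bash
python3 -c "
from h import *
feel(6,'pics/w7.png')
im=cv2.imread('pics/w7.png')[170:285,260:380]
cv2.imwrite('pics/w7c.png',cv2.resize(im,(626,600),interpolation=cv2.INTER_CUBIC))"
```

```text
F lx 6.11 z 3.06  sd 0.74 torque [0.03 1.04 0.04]
flat x -38.61 y 0.11 z 33.00 cell tilt 30.12 F lx 5.10 y 1.34 z 2.20 t 15.3833
```

```bash
python3 - <<'E'
import cv2,numpy as np
for n in ["w3","w4","w5","w6","w7"]:
    im=cv2.imread(f"pics/{n}.png")
    if im.shape[0]!=480: continue
    # column profile at u=305 & 320-ish averaged: print b-r difference & gray
    rows=range(226,272)
    d=[int(im[v,300:306].mean()) for v in rows]; s=[int(im[v,300:306,2].mean()-im[v,300:306,0].mean()) for v in rows]
    print(n,"gray",d); print("   r-b",s)
E
```

```text
w3 gray [71, 72, 73, 74, 79, 105, 139, 151, 153, 153, 154, 172, 198, 212, 217, 218, 217, 211, 195, 168, 141, 133, 144, 162, 204, 240, 247, 248, 247, 245, 233, 197, 164, 156, 155, 155, 155, 155, 155, 155, 156, 155, 155, 155, 155, 155]
   r-b [8, 8, 9, 9, 10, 10, 11, 12, 13, 14, 17, 26, 32, 33, 33, 34, 34, 34, 31, 25, 17, 13, 14, 17, 24, 16, 11, 11, 11, 13, 19, 24, 17, 14, 14, 14, 14, 14, 14, 14, 14, 14, 14, 14, 14, 14]
w4 gray [243, 243, 243, 243, 243, 242, 240, 230, 192, 150, 136, 147, 170, 186, 191, 192, 191, 187, 174, 152, 129, 120, 124, 132, 158, 200, 219, 222, 220, 216, 200, 162, 133, 126, 124, 124, 124, 123, 123, 123, 123, 122, 121, 121, 121, 121]
   r-b [11, 10, 10, 11, 10, 11, 11, 15, 22, 17, 16, 22, 30, 35, 36, 36, 36, 36, 33, 25, 18, 14, 14, 15, 21, 30, 29, 28, 29, 30, 30, 23, 15, 13, 13, 13, 13, 13, 13, 13, 13, 13, 12, 12, 12, 12]
w5 gray [142, 183, 199, 201, 201, 200, 200, 198, 189, 164, 146, 157, 180, 195, 199, 199, 198, 197, 196, 196, 195, 194, 187, 174, 154, 127, 112, 110, 114, 119, 135, 174, 207, 216, 214, 209, 194, 159, 128, 116, 114, 113, 113, 114, 113, 113]
   r-b [
[... 319 characters left out ...]
106, 112, 122, 152, 193, 213, 216, 212, 204, 180, 142, 118, 113, 112, 112, 112, 112, 111, 112]
   r-b [8, 8, 8, 8, 7, 7, 7, 7, 11, 15, 20, 27, 34, 38, 38, 38, 38, 38, 38, 38, 38, 38, 35, 31, 23, 15, 12, 12, 12, 14, 22, 30, 32, 32, 32, 32, 29, 20, 13, 12, 12, 12, 12, 12, 12, 12]
w7 gray [60, 60, 91, 140, 157, 149, 108, 69, 64, 83, 115, 149, 176, 191, 194, 194, 193, 193, 192, 192, 191, 188, 178, 160, 137, 115, 105, 106, 112, 120, 148, 190, 213, 216, 213, 206, 183, 145, 120, 113, 112, 113, 112, 112, 112, 112]
   r-b [8, 9, 13, 18, 20, 19, 15, 10, 8, 10, 18, 27, 34, 38, 38, 39, 39, 38, 38, 38, 38, 37, 36, 30, 23, 16, 12, 11, 12, 14, 21, 29, 32, 32, 32, 33, 29, 21, 14, 12, 12, 12, 11, 12, 12, 12]
```

```bash
python3 -c "
from h import *
seq(-1,(0,-38.6,33,30),(5,-39.8,33,24),(5,-39.8,32.5,16),(5,-39.8,32,8),(5,-39.5,31.5,1))"
```

```text
-0.02 0.00 0.06 0.00 -1.20 0.00 -1; -0.02 0.00 0.06 0.00 -1.20 0.00 -1; -0.01 0.00 0.06 0.00 -1.20 0.00 -1; -0.01 0.00 0.06 0.00 -1.20 0.00 -1; -0.01 0.00 0.07 0.00 -1.20 0.00 -1
0.00 -0.00 0.11 -0.00 -1.60 0.00 -1; 0.01 -0.00 0.11 -0.00 -1.60 0.00 -1; 0.01 -0.00 0.11 -0.00 -1.60 0.00 -1; 0.01 -0.00 0.11 -0.00 -1.60 0.00 -1; 0.01 -0.00 0.11 -0.00 -1.60 0.00 -1
0.00 0.00 0.11 0.00 -1.60 0.00 -1; 0.01 0.00 0.11 0.00 -1.60 0.00 -1; 0.01 0.00 0.11 0.00 -1.60 0.00 -1; 0.01 0.00 0.11 0.00 -1.60 0.00 -1; 0.02 0.00 0.11 0.00 -1.60 0.00 -1
0.01 -0.00 0.10 0.00 -1.40 0.00 -1; 0.01 -0.00 0.10 0.00 -1.40 0.00 -1; 0.02 -0.00 0.09 0.00 -1.40 0.00 -1; 0.02 -0.00 0.09 0.00 -1.40 0.00 -1; 0.02 -0.00 0.09 0.00 -1.40 0.00 -1
```

>>> {"api": "drive_tool", "payload": {"steps": "-0.02 0 0.06 0 -1.2 0 -1; -0.02 0 0.06 0 -1.2 0 -1; -0.01 0 0.06 0 -1.2 0 -1; -0.01 0 0.06 0 -1.2 0 -1; -0.01 0 0.07 0 -1.2 0 -1"}}

```text
time_s: 15.8
ee_pos: [0.6431, -0.0441, 0.0473]
tool_rot: [-0.149, 0.014, 0.989, 0.002]
wrist_force: [-6.8, 0.1, 3.2]
finger_gap: 0.0247
grasp_force: 45.0
```

```bash
python3 -c "
from h import *
feel(6,'pics/w8.png')
im=cv2.imread('pics/w8.png'); print([int(im[v,300:306].mean()) for v in range(215,270)])"
```

```text
F lx 6.85 z 2.57  sd 0.40 torque [0.06 1.2  0.02]
flat x -39.44 y 0.18 z 32.96 cell tilt 24.15 F lx 6.89 y 0.84 z 2.92 t 16.1
[64, 63, 63, 63, 63, 63, 63, 63, 63, 63, 61, 56, 53, 52, 52, 52, 52, 51, 53, 61, 82, 113, 145, 170, 184, 187, 187, 186, 185, 185, 185, 184, 181, 173, 156, 130, 109, 101, 103, 108, 119, 149, 189, 209, 212, 210, 201, 176, 138, 116, 111, 110, 110, 110, 110]
```

>>> {"api": "drive_tool", "payload": {"steps": "-0.06 0 -0.02 0 0 0 -1; -0.06 0 -0.02 0 0 0 -1; 0 0 0 0 0 0 -1; 0 0 0 0 0 0 -1; 0 0 0 0 0 0 -1"}}

```text
time_s: 16.52
ee_pos: [0.6439, -0.0441, 0.0473]
tool_rot: [-0.15, 0.014, 0.989, 0.002]
wrist_force: [-7.0, -0.3, 3.4]
finger_gap: 0.025
grasp_force: 45.0
```

```bash
python3 -c "
from h import *
feel(6)"
```

```text
F lx 7.03 z 3.51  sd 0.47 torque [ 0.06  1.34 -0.03]
flat x -40.42 y 0.15 z 32.92 cell tilt 24.20 F lx 7.39 y -0.07 z 3.02 t 16.8167
```

>>> {"api": "drive_tool", "payload": {"steps": "0 0 0.11 0 -1.6 0 -1; 0.01 0 0.11 0 -1.6 0 -1; 0.01 0 0.11 0 -1.6 0 -1; 0 0 0 0 0 0 -1; 0 0 0 0 0 0 -1"}}

```text
time_s: 17.23
ee_pos: [0.6427, -0.0441, 0.0444]
tool_rot: [-0.108, 0.014, 0.994, 0.002]
wrist_force: [-7.6, 0.6, 3.1]
finger_gap: 0.0246
grasp_force: 45.0
```

```bash
python3 -c "
from h import *
feel(6)"
```

```text
F lx 7.08 z 3.98  sd 0.39 torque [0.12 1.42 0.05]
flat x -40.55 y 0.11 z 32.63 cell tilt 19.38 F lx 7.80 y -0.58 z 3.80 t 17.5333
```

```bash
python3 -c "
from h import *
seq(-1,(0,-40.5,32.6,19.4),(5,-40.5,33.6,13),(5,-40.5,33.2,6.5))"
```

```text
0.01 0.00 0.06 0.00 -1.28 0.00 -1; 0.01 0.00 0.06 0.00 -1.28 0.00 -1; 0.01 0.00 0.06 0.00 -1.28 0.00 -1; 0.01 0.00 0.06 0.00 -1.28 0.00 -1; 0.01 0.00 0.06 0.00 -1.28 0.00 -1
0.00 -0.00 0.09 0.00 -1.30 -0.00 -1; 0.01 -0.00 0.09 0.00 -1.30 -0.00 -1; 0.01 -0.00 0.09 0.00 -1.30 -0.00 -1; 0.01 -0.00 0.09 0.00 -1.30 -0.00 -1; 0.01 -0.00 0.09 0.00 -1.30 -0.00 -1
```

>>> {"api": "drive_tool", "payload": {"steps": "0.01 0 0.06 0 -1.28 0 -1; 0.01 0 0.06 0 -1.28 0 -1; 0.01 0 0.06 0 -1.28 0 -1; 0.01 0 0.06 0 -1.28 0 -1; 0.01 0 0.06 0 -1.28 0 -1"}}

```text
time_s: 17.95
ee_pos: [0.6417, -0.0441, 0.0409]
tool_rot: [-0.052, 0.014, 0.999, 0.001]
wrist_force: [-6.9, 0.7, 1.7]
finger_gap: 0.0251
grasp_force: 45.0
```

```bash
python3 -c "
from h import *
feel(6,'pics/w9.png')
for n in ('w8','w9'):
  im=cv2.imread('pics/%s.png'%n); print([int(im[v,300:306].mean()) for v in range(200,270)])"
```

```text
F lx 7.04 z 2.00  sd 0.40 torque [0.05 1.42 0.03]
flat x -40.31 y 0.17 z 32.97 cell tilt 13.00 F lx 7.34 y 0.29 z 2.89 t 18.25
[192, 192, 191, 191, 191, 181, 137, 87, 66, 64, 64, 64, 64, 64, 64, 64, 63, 63, 63, 63, 63, 63, 63, 63, 63, 61, 56, 53, 52, 52, 52, 52, 51, 53, 61, 82, 113, 145, 170, 184, 187, 187, 186, 185, 185, 185, 184, 181, 173, 156, 130, 109, 101, 103, 108, 119, 149, 189, 209, 212, 210, 201, 176, 138, 116, 111, 110, 110, 110, 110]
[186, 182, 169, 144, 118, 83, 59, 52, 52, 53, 54, 56, 60, 61, 60, 60, 59, 59, 58, 57, 57, 57, 57, 56, 56, 55, 54, 54, 53, 53, 52, 50, 47, 48, 57, 80, 111, 142, 163, 174, 176, 177, 176, 175, 175, 174, 174, 170, 161, 143, 117, 99, 93, 97, 103, 117, 152, 191, 206, 208, 205, 194, 165, 128, 110, 106, 106, 105, 106, 106]
```

>>> {"api": "drive_tool", "payload": {"steps": "0 0 0.09 0 -1.3 0 -1; 0.01 0 0.09 0 -1.3 0 -1; 0.01 0 0.09 0 -1.3 0 -1; 0.01 0 0.09 0 -1.3 0 -1; 0.01 0 0.09 0 -1.3 0 -1"}}

```text
time_s: 18.67
ee_pos: [0.6413, -0.0441, 0.0366]
tool_rot: [0.005, 0.014, 1.0, 0.0]
wrist_force: [-7.6, 0.0, 3.0]
finger_gap: 0.0246
grasp_force: 45.0
```

```bash
python3 -c "
from h import *
feel(6,'pics/w10.png')
seq(-1,(0,-40.3,33.,6.5),(5,-40.3,32.5,0))"
```

```text
F lx 6.93 z 2.94  sd 0.71 torque [0.05 1.5  0.01]
flat x -40.63 y 0.16 z 32.66 cell tilt 6.46 F lx 7.18 y -0.53 z 3.67 t 18.9667
0.01 0.00 0.09 0.00 -1.30 -0.00 -1; 0.01 0.00 0.09 0.00 -1.30 -0.00 -1; 0.01 0.00 0.09 0.00 -1.30 -0.00 -1; 0.01 0.00 0.09 0.00 -1.30 -0.00 -1; 0.01 0.00 0.09 0.00 -1.30 -0.00 -1
```

>>> {"api": "drive_tool", "payload": {"steps": "0.01 0 0.07 0 -1.3 0 -1; 0.01 0 0.07 0 -1.3 0 -1; 0.01 0 0.07 0 -1.3 0 -1; 0.01 0 0.07 0 -1.3 0 -1; 0.01 0 0.07 0 -1.3 0 -1"}}

```text
time_s: 19.38
ee_pos: [0.6409, -0.044, 0.0329]
tool_rot: [0.062, 0.014, 0.998, -0.001]
wrist_force: [-7.1, -0.7, 2.6]
finger_gap: 0.0249
grasp_force: 45.0
```

```bash
python3 -c "
from h import *
feel(6,'pics/w11.png')
im=cv2.imread('pics/w11.png'); print([int(im[v,300:306].mean()) for v in range(200,270)])"
```

```text
F lx 7.16 z 2.56  sd 0.85 torque [ 0.04  1.46 -0.01]
flat x -40.43 y 0.21 z 32.84 cell tilt -0.03 F lx 7.01 y 0.13 z 2.48 t 19.6833
[78, 64, 59, 58, 58, 55, 54, 53, 53, 53, 52, 52, 51, 51, 50, 49, 49, 48, 48, 48, 47, 47, 46, 47, 49, 49, 48, 47, 48, 49, 49, 49, 49, 48, 48, 48, 48, 47, 46, 47, 46, 46, 45, 45, 45, 45, 45, 44, 44, 44, 54, 79, 93, 101, 111, 134, 177, 208, 216, 215, 211, 194, 158, 125, 112, 111, 111, 111, 111, 110]
```

>>> {"api": "drive_tool", "payload": {"steps": "0.02 0 0.06 0 -1 0 -1; 0.02 0 0.06 0 -1 0 -1; 0 0 0 0 0 0 -1; 0 0 0 0 0 0 -1; 0 0 0 0 0 0 -1"}}

```text
time_s: 20.1
ee_pos: [0.6407, -0.0441, 0.0316]
tool_rot: [0.079, 0.014, 0.997, -0.001]
wrist_force: [-5.8, 0.1, 1.3]
finger_gap: 0.0248
grasp_force: 45.0
```

```bash
python3 -c "
from h import *
feel(6,'pics/w12.png')
im=cv2.imread('pics/w12.png'); print([int(im[v,300:306].mean()) for v in range(240,270)])"
```

```text
F lx 7.00 z 2.15  sd 0.46 torque [ 0.05  1.48 -0.02]
flat x -40.25 y 0.20 z 32.82 cell tilt -2.04 F lx 6.85 y -0.33 z 1.50 t 20.4
[47, 47, 47, 46, 46, 46, 45, 45, 45, 45, 44, 44, 44, 44, 57, 105, 167, 205, 216, 216, 214, 201, 165, 129, 114, 112, 112, 111, 112, 112]
```

>>> {"api": "drive_tool", "payload": {"steps": "0.02 0 0.06 0 -1 0 -1; 0.02 0 0.06 0 -1 0 -1; 0 0 0 0 0 0 -1; 0 0 0 0 0 0 -1; 0 0 0 0 0 0 -1"}}

```text
time_s: 20.82
ee_pos: [0.6407, -0.0438, 0.0306]
tool_rot: [0.096, 0.014, 0.995, -0.001]
wrist_force: [-6.7, 1.3, 3.4]
finger_gap: 0.0251
grasp_force: 45.0
```

```bash
python3 -c "
from h import *
feel(6,'pics/w13.png')
im=cv2.imread('pics/w13.png'); print([int(im[v,300:306].mean()) for v in range(240,270)])"
```

```text
F lx 7.73 z 3.82  sd 0.47 torque [ 0.12  1.6  -0.09]
flat x -40.12 y -0.01 z 33.06 cell tilt -4.06 F lx 7.53 y 0.72 z 4.12 t 21.1167
[47, 47, 47, 46, 46, 45, 45, 45, 44, 45, 44, 44, 44, 44, 43, 43, 43, 43, 65, 131, 193, 204, 179, 141, 117, 112, 112, 112, 112, 112]
```

>>> {"api": "drive_tool", "payload": {"steps": "0.1 0 -0.02 0 0 0 -1; 0.1 0 -0.02 0 0 0 -1; 0.1 0 -0.02 0 0 0 -1; 0 0 0 0 0 0 -1; 0 0 0 0 0 0 -1"}}

```text
time_s: 21.53
ee_pos: [0.6384, -0.0439, 0.0308]
tool_rot: [0.097, 0.014, 0.995, -0.001]
wrist_force: [-3.9, 1.4, 1.6]
finger_gap: 0.0245
grasp_force: 45.0
```

```bash
python3 -c "
from h import *
feel(5)"
```

```text
F lx 5.42 z 1.67  sd 0.32 torque [ 0.09  1.3  -0.02]
flat x -37.93 y 0.11 z 33.30 cell tilt -4.15 F lx 5.21 y 0.37 z 1.36 t 21.7833
```

>>> {"api": "drive_tool", "payload": {"steps": "0.1 0 -0.02 0 0 0 -1; 0.1 0 -0.02 0 0 0 -1; 0.1 0 -0.02 0 0 0 -1; 0 0 0 0 0 0 -1; 0 0 0 0 0 0 -1"}}

```text
time_s: 22.2
ee_pos: [0.6358, -0.0439, 0.0309]
tool_rot: [0.098, 0.014, 0.995, -0.001]
wrist_force: [-3.1, 0.2, -0.6]
finger_gap: 0.025
grasp_force: 45.0
```

```bash
python3 -c "
from h import *
feel(5,'pics/w14.png')
im=cv2.imread('pics/w14.png'); print([int(im[v,300:306].mean()) for v in range(230,280)])"
```

```text
F lx 3.74 z -0.81  sd 0.55 torque [ 0.03  1.02 -0.  ]
flat x -35.24 y 0.16 z 33.49 cell tilt -4.19 F lx 4.18 y -0.09 z -1.23 t 22.45
[51, 50, 50, 49, 49, 48, 47, 47, 47, 46, 46, 45, 45, 47, 48, 48, 46, 45, 46, 47, 47, 46, 46, 46, 45, 45, 45, 44, 44, 44, 43, 43, 43, 43, 43, 42, 41, 41, 41, 51, 82, 104, 111, 111, 112, 111, 111, 111, 111, 111]
```

>>> {"api": "drive_tool", "payload": {"steps": "0 0 0 0 0 0 -0.1; 0 0 0 0 0 0 -0.1; 0 0 0 0 0 0 -0.1; 0 0 0 0 0 0 -0.1; 0 0 0 0 0 0 -0.1"}}

```text
time_s: 22.87
ee_pos: [0.6368, -0.0438, 0.0316]
tool_rot: [0.099, 0.014, 0.995, -0.001]
wrist_force: [-0.5, 0.3, -0.2]
finger_gap: 0.0384
grasp_force: 0.0
```

>>> {"api": "drive_tool", "payload": {"steps": "0 0 -1 0 0 0 -0.1; 0 0 -2 0 0 0 -0.1; 0 0 -3 0 0 0 -0.1; 0 0 -3 0 0 0 -0.1; 0 0 -2 0 0 0 -0.1"}}

```text
time_s: 23.28
ee_pos: [0.6151, -0.0434, 0.1425]
tool_rot: [0.099, 0.014, 0.995, -0.001]
wrist_force: [1.1, -0.2, 0.6]
finger_gap: 0.039
grasp_force: 0.0
```

```bash
python3 - <<'E'
from h import *
c=cam("wrist"); im=camera("wrist"); cv2.imwrite("pics/w15.png",im)
s=camera("scene")
p,r=cur(); print(p, r.as_euler("xyz",degrees=True)); flat()
for k in ["cell","cell_button","cover_tab"]:
    for q in models.landmark_of("wrist",k)[:1]: v,u=q["position"]; P=px(c,u*640,v*480,.06 if "cov" in k else .031); print(k,q["p"],P,((P[:2]-S)@L()*1000).round(1))
cs=cam("scene")
for k in ["cell","cell_button"]:
    for q in models.landmark_of("scene",k)[:1]: v,u=q["position"]; P=px(cs,u*640,v*480,.031); print(k,q["p"],P)
a=cv2.resize(im[120:330,220:430],(400,400),interpolation=cv2.INTER_CUBIC); b=cv2.resize(s[220:290,290:400],(400,255),interpolation=cv2.INTER_CUBIC)
o=np.zeros((400,800,3),np.uint8); o[:,:400]=a; o[:255,400:]=b; cv2.imwrite("pics/w15c.png",o)
E
```

```text
[ 0.61671768 -0.04349489  0.14408629] [179.95116843  11.7059479  178.37631018]
flat x -16.17 y 0.33 z 146.94 cell tilt -4.71 F lx -1.06 y -0.78 z -0.67 t 23.3833
cell 0.6 [ 0.63739917 -0.0454165   0.031     ] -1.9
cover_tab 0.91 [ 0.52462424 -0.03843666  0.06      ] 111.0
cell 0.73 [ 0.6376984  -0.04610467  0.031     ]
cell_button 0.74 [ 0.61033873 -0.04259012  0.031     ]
```

View pics/w15c.png

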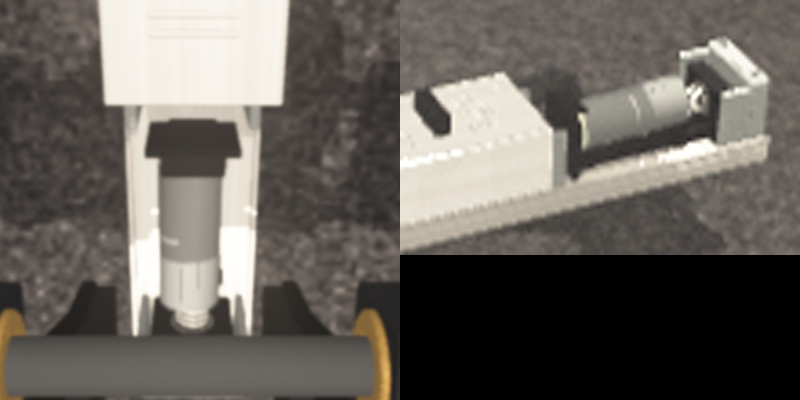

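```bash
python3 - <<'E'
from h import *
def T(lx,z): return np.r_[S+L()*lx/1000,z],rot(YAW,0)
a=T(136,.115); plan(10,*a,-1); plan(5,*T(136,.0745),-1,*a)
print(a[0])
E
```

```text
1.16 0.00 0.00 0.00 1.11 0.00 -1; 1.16 0.00 0.03 0.00 1.11 0.00 -1; 1.16 0.00 0.05 0.00 1.11 0.00 -1; 1.16 0.00 0.07 0.00 1.11 0.00 -1; 1.16 0.00 0.09 0.00 1.11 0.00 -1
1.16 0.00 0.12 0.00 1.11 0.00 -1; 1.16 0.00 0.14 0.00 1.11 0.00 -1; 1.15 0.00 0.16 0.00 1.11 0.00 -1; 1.15 0.00 0.18 0.00 1.11 0.00 -1; 1.15 0.00 0.20 0.00 1.11 0.00 -1
0.00 0.00 0.81 0.00 0.00 0.00 -1; 0.00 0.00 0.81 0.00 0.00 0.00 -1; 0.00 0.00 0.81 0.00 0.00 0.00 -1; 0.00 0.00 0.81 0.00 0.00 0.00 -1; 0.00 0.00 0.81 0.00 0.00 0.00 -1
[ 0.49955302 -0.03990266  0.115     ]
```

>>> {"api": "drive_tool", "payload": {"steps": "1.16 0 0 0 1.11 0 -1; 1.16 0 0.03 0 1.11 0 -1; 1.16 0 0.05 0 1.11 0 -1; 1.16 0 0.07 0 1.11 0 -1; 1.16 0 0.09 0 1.11 0 -1", "newtons": 10}}

```text
time_s: 24.05
ee_pos: [0.5559, -0.0417, 0.127]
tool_rot: [0.048, 0.014, 0.999, -0.0]
wrist_force: [-0.2, 0.0, -0.4]
finger_gap: 0.0132
grasp_force: 0.0
```

>>> {"api": "drive_tool", "payload": {"steps": "1.16 0 0.12 0 1.11 0 -1; 1.16 0 0.14 0 1.11 0 -1; 1.15 0 0.16 0 1.11 0 -1; 1.15 0 0.18 0 1.11 0 -1; 1.15 0 0.2 0 1.11 0 -1"}}

```text
time_s: 24.47
ee_pos: [0.4993, -0.04, 0.1159]
tool_rot: [-0.0, 0.014, 1.0, 0.0]
wrist_force: [0.3, 0.7, -0.4]
finger_gap: 0.0007
grasp_force: 0.0
```

>>> {"api": "drive_tool", "payload": {"steps": "0 0 0 0 0 0 -1; 0 0 0 0 0 0 -1; 0 0 0 0 0 0 -1; 0 0 0 0 0 0 -1; 0 0 0 0 0 0 -1"}}

```text
time_s: 24.88
ee_pos: [0.5009, -0.0401, 0.1162]
tool_rot: [0.001, 0.014, 1.0, 0.0]
wrist_force: [-0.4, -0.4, -0.3]
finger_gap: 0.0002
grasp_force: 0.0
```

```bash
python3 - <<'E'
from h import *
p,r=cur(); print(p,(p[:2]-S)@L()*1000)
c=cam("wrist");im=camera("wrist");cv2.imwrite("pics/w16.png",im)
im=camera("top"); ct=cam("top")
for n,cc in (("top",ct),):
  for q in models.landmark_of(n,"cover_tab")[:1]: v,u=q["position"]; P=px(cc,u*640,v*480,.06); print(q["p"],P,(P[:2]-S)@L()*1000)
def T(lx,z): return np.r_[S+L()*lx/1000,z],rot(YAW,0)
plan(5,*T(136,.0745),-1)
E
```

```text
[ 0.50090266 -0.04008567  0.11624038] 134.6457834110702
0.02 0.00 0.83 0.01 0.02 0.00 -1; 0.02 0.00 0.83 0.01 0.02 0.00 -1; 0.02 0.00 0.83 0.01 0.02 0.00 -1; 0.02 0.00 0.83 0.01 0.02 0.00 -1; 0.02 0.00 0.83 0.01 0.02 0.00 -1
```

Descend behind the tab, then push gently.

>>> {"api": "drive_tool", "payload": {"steps": "0.03 0 0.83 0 0 0 -1; 0.03 0 0.83 0 0 0 -1; 0.03 0 0.83 0 0 0 -1; 0.03 0 0.83 0 0 0 -1; 0.03 0 0.83 0 0 0 -1"}}

```text
time_s: 25.45
ee_pos: [0.4985, -0.04, 0.0733]
tool_rot: [0.0, 0.014, 1.0, 0.0]
wrist_force: [-0.6, 0.0, -0.3]
finger_gap: 0.0003
grasp_force: 0.0
```

>>> {"api": "drive_tool", "payload": {"steps": "-0.3 0 0 0 0 0 -1; -0.4 0 0 0 0 0 -1; -0.5 0 0 0 0 0 -1; -0.5 0 0 0 0 0 -1; -0.5 0 0 0 0 0 -1"}}

```text
time_s: 25.87
ee_pos: [0.521, -0.0407, 0.0746]
tool_rot: [0.0, 0.014, 1.0, 0.0]
wrist_force: [-1.7, -0.5, -1.0]
finger_gap: 0.0008
grasp_force: 0.9
```

>>> {"api": "drive_tool", "payload": {"steps": "-0.6 0 0 0 0 0 -1; -0.6 0 0 0 0 0 -1; -0.6 0 0 0 0 0 -1; -0.6 0 0 0 0 0 -1; -0.6 0 0 0 0 0 -1"}}

```text
time_s: 26.28
ee_pos: [0.5515, -0.0416, 0.0746]
tool_rot: [0.001, 0.014, 1.0, 0.0]
wrist_force: [-2.0, -0.5, -1.1]
finger_gap: 0.0001
grasp_force: 1.0
```

>>> {"api": "drive_tool", "payload": {"steps": "-0.6 0 0 0 0 0 -1; -0.6 0 0 0 0 0 -1; -0.6 0 0 0 0 0 -1; -0.6 0 0 0 0 0 -1; -0.6 0 0 0 0 0 -1"}}

```text
time_s: 26.7
ee_pos: [0.5816, -0.0425, 0.0747]
tool_rot: [0.001, 0.014, 1.0, 0.0]
wrist_force: [-2.7, 0.1, -1.1]
finger_gap: 0.0002
grasp_force: 1.0
```

>>> {"api": "drive_tool", "payload": {"steps": "-0.6 0 0 0 0 0 -1; -0.6 0 0 0 0 0 -1; -0.6 0 0 0 0 0 -1; -0.6 0 0 0 0 0 -1; -0.6 0 0 0 0 0 -1"}}

```text
time_s: 27.12
ee_pos: [0.6115, -0.0433, 0.0748]
tool_rot: [0.001, 0.014, 1.0, 0.0]
wrist_force: [-2.6, -1.5, -2.2]
finger_gap: 0.0009
grasp_force: 1.0
```

>>> {"api": "drive_tool", "payload": {"steps": "-0.3 0 0 0 0 0 -1; -0.2 0 0 0 0 0 -1; -0.2 0 0 0 0 0 -1; -0.1 0 0 0 0 0 -1; 0 0 0 0 0 0 -1"}}

```text
time_s: 27.53
ee_pos: [0.6186, -0.0434, 0.0749]
tool_rot: [0.0, 0.014, 1.0, 0.0]
wrist_force: [-3.4, -1.0, -0.5]
finger_gap: 0.0007
grasp_force: 1.3
```

>>> {"api": "drive_tool", "payload": {"steps": "-0.1 0 0 0 0 0 -1; -0.1 0 0 0 0 0 -1; -0.1 0 0 0 0 0 -1; 0 0 0 0 0 0 -1; 0 0 0 0 0 0 -1"}}

```text
time_s: 27.95
ee_pos: [0.6189, -0.0434, 0.0748]
tool_rot: [-0.003, 0.014, 1.0, 0.0]
wrist_force: [-8.9, -0.4, 6.0]
finger_gap: 0.0004
grasp_force: 4.7
```

>>> {"api": "drive_tool", "payload": {"steps": "0.6 0 0 0 0 0 -1; 0.6 0 0 0 0 0 -1; 0 0 -2 0 0 0 -1; 0 0 -3 0 0 0 -1; 1 0 -4 0 0 0 -1"}}

```text
time_s: 28.37
ee_pos: [0.6, -0.0423, 0.1638]
tool_rot: [0.0, 0.014, 1.0, 0.0]
wrist_force: [0.8, -0.2, -0.7]
finger_gap: 0.0005
grasp_force: 0.0
```

>>> {"api": "drive_tool", "payload": {"steps": "-2 0 -2 0 0 0 -1; -3 0 0 0 0 0 -1; -4 0 0 0 0 0 -1; -3 0 0 0 0 0 -1; 0 0 0 0 0 0 -1"}}

```text
time_s: 28.78
ee_pos: [0.7252, -0.0454, 0.1849]
tool_rot: [0.004, 0.013, 1.0, 0.0]
wrist_force: [0.1, -0.1, 0.1]
finger_gap: 0.0008
grasp_force: 0.0
```

```bash
python3 - <<'E'
from h import *
for n in ("wrist","scene","top"):
  c=cam(n);im=camera(n);cv2.imwrite(f"pics/end_{n}.png",im)
  for q in models.landmark_of(n,"cover_tab")[:1]: v,u=q["position"]; P=px(c,u*640,v*480,.06); print(n,q["p"],u*640,v*480,P.round(4),"joint est",round(111.2-(P[:2]-S)@L()*1000,1))
  if n=="wrist":
    for lx in (-59,): print("cover -x edge shut expected px",proj(c,np.r_[S+L()*(lx-3.7+3.7+3.7)/1000,.054]))
    print([int(im[v,330:336].mean()) for v in range(0,270,3)])
print(robot.read_state()["ee_pos"],robot.read_state()["time_s"])
E
```

```text
wrist 0.97 318.91200000000003 116.208 [ 0.6327 -0.0425  0.06  ] joint est 108.3
cover -x edge shut expected px [317.55077419 192.45324514]
[109, 161, 174, 174, 174, 175, 176, 176, 176, 177, 180, 231, 245, 246, 246, 246, 246, 246, 246, 246, 246, 246, 246, 246, 245, 240, 246, 245, 240, 246, 244, 241, 246, 246, 247, 247, 240, 115, 92, 91, 88, 210, 246, 246, 246, 246, 246, 243, 245, 244, 241, 246, 242, 242, 245, 245, 245, 245, 245, 245, 244, 244, 234, 83, 114, 122, 129, 168, 175, 170, 165, 124, 64, 66, 64, 59, 60, 62, 58, 72, 60, 60, 58, 65, 55, 53, 59, 69, 60, 41]
scene 0.78 351.168 240.0 [ 0.6324 -0.0462  0.06  ] joint est 108.2
[ 0.71881001 -0.04624941  0.18530501] 29.0833
```

```bash
python3 - <<'E'
from h import *
c=cam("wrist");im=camera("wrist");cv2.imwrite("pics/end2.png",im)
col=im[:,330:336].mean((1,2))
print("rows",[(v,int(col[v])) for v in range(175,225)])
print("tab",[(v,int(col[v])) for v in range(100,130)], "top",[(v,int(col[v])) for v in range(0,45,2)])
for v in (185,188,190,200,202,203,215): print(v,[( (px(c,333,v,z)[:2]-S)@L()*1000+3.7-0).round(1)-7.4 for z in (.054,.051,.05)])
for q in models.landmark_of("wrist","cover_tab")[:1]: v,u=q["position"]; P=px(c,u*640,v*480,.06); print(u*640,v*480,"joint",round(111.2-(P[:2]-S)@L()*1000,1))
print(cur()[0])
E
```

```text
rows [(175, 249), (176, 249), (177, 249), (178, 249), (179, 249), (180, 249), (181, 249), (182, 249), (183, 249), (184, 249), (185, 249), (186, 249), (187, 249), (188, 249), (189, 249), (190, 248), (191, 248), (192, 248), (193, 248), (194, 248), (195, 248), (196, 239), (197, 176), (198, 98), (199, 76), (200, 74), (201, 84), (202, 113), (203, 128), (204, 130), (205, 130), (206, 130), (207, 132), (208, 143), (209, 163), (210, 176), (211, 183), (212, 186), (213, 186), (214, 184), (215, 183), (216, 181), (217, 179), (218, 178), (219, 177), (220, 173), (221, 164), (222, 145), (223, 103), (224, 74)]
tab [(100, 249), (101, 247), (102, 248), (103, 246), (104, 242), (105, 247), (106, 250), (107, 250), (108, 250), (109, 250), (110, 250), (111, 250), (112, 250), (113, 250), (114, 250), (115, 250), (116, 250), (117, 250), (118, 250), (119, 250), (120, 245), (121, 191), (122, 117), (123, 102), (124, 102), (125, 101), (126, 101), (127, 100), (128, 100), (129, 100)] top [(0, 112), (2, 113), (4, 114), (6, 114), (8, 114), (10, 115), (12, 115), (14, 117), (16, 167), (18, 185), (20, 186), (22, 186), (24, 186), (26, 186), (28, 187), (30, 188), (32, 188), (34, 187), (36, 187), (38, 188), (40, 190), (42, 190), (44, 194)]
185 [np.float64(-45.8), np.float64(-46.1), np.float64(-46.199999999999996)]
188 [np.float64(-48.199999999999996), np.float64(-48.5), np.float64(-48.699999999999996)]
190 [np.float64(-49.8), np.float64(-50.199999999999996), np.float64(-50.3)]
200 [np.float64(-58.0), np.float64(-58.5), np.float64(-58.6)]
202 [np.float64(-59.699999999999996), np.float64(-60.1), np.float64(-60.3)]
203 [np.float64(-60.5), np.float64(-61.0), np.float64(-61.1)]
215 [np.float64(-70.5), np.float64(-71.10000000000001), np.float64(-71.3)]
321.728 127.29599999999999 joint 109.0
[ 0.71906227 -0.04627619  0.18547495]
```

```bash
python3 -c "
from h import *
print(robot.job_done())"
```

```text
the job is handed in; nothing more can be done
None
```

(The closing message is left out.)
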